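# Tighten the loose leg bolt of the draining stand

## Robot

A 6-joint arm with a two-finger parallel gripper is mounted at the origin on the work surface. World frame = base frame: x ahead of the robot, y to its left, z up, the work surface at z = 0. Lengths are in m, angles in rad, forces in N, time in s.
With the tool pointing down it reaches from about 0.225 to 0.875 m from the base axis. Payload 3.4 kg.
Tool frame: the origin (TCP) lies at the very end of the fingers, on their centre line; the grasp point (between the pads) lies 19 mm behind it; z points along the fingers, y is the direction in which the jaws open and shut (so a half turn about z gives the same grasp; the last joint's range is limited). The gripper opens to 85 mm and grips with 20 to 120 N. Pads are 22 mm wide; open, the fingers measure 114 mm over their backs; the gripper's body (76 mm by 85 mm) begins 54 mm behind the grasp point. The pads swing forward as they close: fully open they stand 13 mm farther back than shut.
Start: joints at [1.008, 0.276, 1.505, -0, 1.361, -0.121], TCP at [0.246, 0.52, 0.231] pointing down, gripper open.
Joint ranges: [-2.89, 2.89], [-0.75, 2.08], [0.22, 2.7], [-1.18, 4.32], [0.11, 2.71], [-2.7, 2.7]. Speed limits (rad/s): [2.57, 2.57, 3.14, 3.14, 3.14, 3.14].

## Interface

Orientations are given as a unit quaternion [w, x, y, z].
In Python, from rig import manip, eyes gives the robot as it stands. The module is installed in compiled form; this text tells all that it offers.
- The arm moves only by the tool servo_tool, never from a script. Its argument "deltas" is one flat list of numbers, 6 for each row, row after row: the shift along the tool's x, y, z in cm, then the turn, a rotation vector about the tool's x, y, z in degrees. A call has 1 to 20 rows; each row shifts and turns the pose as measured when the row begins, along the tool's axes as they then stand; what a row does not reach is not made up. A row lasts 1/10 s, in which the tool goes at most 50 mm and 8.59 degrees, less where a joint would pass 70% of its speed; a pose out of reach is approached as far as the arm can. A call with a gripper value outside its range is refused whole. "jaw" is the finger opening in cm, from 0 to 8.54, set as the call begins (left out, the last holds). The fingers move at their own pace and stop on an object; "grip_force" is the grip in N (left out, the last holds). Time passes only in rows, so rows that do not move let the fingers close. It gives the time, the measured TCP pose, the force and the opening at its end, in the units of the state.
- manip.get_state(): the state, without advancing time (a new reading comes with each control period).
- eyes.get_image(name): name is "scene" or "top" or "wrist"; returns (picture, depth): 420x560x3 uint8, red, green, blue; 420x560 float32, m along the optical axis (not along the pixel's ray), 0 where there is no reading.
- eyes.get_calibration(name): a dict with "camera_matrix" (3x3 intrinsics, pixels), "rvec" (rotation vector, rad) and "tvec" (3), from world to camera coordinates, as OpenCV has them. Camera axes: x right, y down, z forward; pixel columns grow to the right and rows downward; lengths in m; the calibration is good to about 2 mm. A picture is of the moment at which its call begins: read the wrist's pose just before it. get_calibration takes no time and is no camera call; for the wrist camera it gives the pose at the moment of the call.
- manip.sign_off(): hands the job in, once; it reports no verdict.
The state is a dict: "clock": time; "qpos": joint angles; "qd": joint speeds; "effort": joint torques, N m; "position": TCP position; "ee_rot": TCP orientation; "contact_force": force on the tool from outside, world axes, zero at the start; "moment": the same for the moment, N m; "width": finger opening in m.
Only numpy, scipy, OpenCV 4.12 (cv2) and the standard library are available. Lean on these libraries where they do the work, as an engineer would, in place of code of your own. Each camera call takes 0.05 s, during which the arm holds its last target.

## Task

One leg of the low wooden draining stand is loose: its bolt sits in the one angled leg socket whose black cover cap is missing. Take the T-handled hex key out of the dish rack's cutlery pocket, feel it fully home into that bolt's recessed hex and turn the bolt clockwise, letting go and taking fresh holds as needed, until it is tight and will go no further. Then hang the key back upright in the same pocket, leaving the sugar pot, tea strainer and citrus reamer where they are.

Things in the scene. Friction and masses are not known exactly. Their poses are not given: they have to be found in the camera images.
- hexkey: T-handle hex key, about 140 g: 12 mm across-flats steel hex shaft, 85 mm long, under a black plastic cross bar 54 mm long (its x), 20 wide (y), 26 tall (z 85 to 111 mm). Origin: centre of the shaft's lower tip, z up the shaft to the bar. Flats of the shaft face +x and every 60 degrees. It starts hanging upright in the key pocket, the bar's underside on the rim, bar roughly along the rack's x.
- key_tip (a point): centre of the key's lower tip (same point and axes as hexkey); the lowest 2.5 mm taper to 9 mm across flats
- socket (a point): centre of the mouth of the loose bolt's hex recess: 12.8 mm across flats, 18 mm deep, chamfered. z is the bolt's axis, pointing out: it leans 25 degrees from vertical towards the stand's -x (roughly to the robot). Flats face its x and every 60 degrees; x, y turn with the bolt. It sits in a round metal leg socket, inside 23 mm, outside 40 mm wide, rim 8 mm above this point along the axis.
- bolt (a joint): how far the loose bolt is screwed in, rad: grows as it turns clockwise seen from above, looking down its axis. It starts between 0 and 0.6, comes up tight against a hard stop at 5.0, takes about 0.12 N m to turn and stays where it is left. The key has up to 0.26 rad of play in it. A key left in the recess stands there by itself, leaning up to about 5 degrees.
- stand: low wooden draining stand, fixed: board 200 (x) by 280 (y) by 24 mm, top face at 110 mm, four legs splayed 25 degrees in its x. Origin on the counter under the board's centre. Angled metal leg sockets stand out of the board at x = +-62, y = +-100 mm, at most 23 mm high; three wear black caps, the one at +x +y is open and holds the loose bolt.
- rack: teal collapsible dish rack, fixed, 320 (x) by 300 mm (y), rim at 112 mm, two glass tubs in it (below 90 mm), a grey cutlery caddy inside its -y wall, caddy rim at 118 mm. Origin on the counter under its centre. Two teaspoons stand in the caddy's long cell, 100 to 130 mm to the +x side of the key pocket, 153 mm high.
- pocket (a point): centre of the mouth of the key pocket, the square cell at the caddy's -x end: inside 30 by 30 mm, 3 mm walls, about 105 mm deep, rim level with this point, axes of the rack
- sugar_pot: white ceramic sugar pot, 74 mm across, 81 mm tall with its lid knob, 92 mm over its handles, standing on the stand's board at its -y end; origin under its centre
- strainer: steel tea strainer lying mouth down on the counter: dome 78 mm across and 34 mm tall, flat handle 125 mm long along its -x; origin under the dome's centre
- reamer: wooden citrus reamer lying on the counter, 155 mm long along its x, head 50 mm thick at +x; origin on the counter, 88 mm from the handle's end

How it is judged:
By the outcome, as a careful person would: the job done as asked, in the order asked, and still so for the second after the job is handed in, with the robot touching nothing.
It also fails if it takes over 72 s, if anything falls off the work surface, if the arm or the gripper's body presses on something with over 40 N, if the wrist force passes 120 N, or if a joint passes its speed limit or range.

## Working session

There is one attempt and no reset: what is moved stays moved. The work goes in short steps, Python scripts to look and compute and a tool call to move; the robot and the scene stay as the last step left them, time stands still between calls to the robot, and variables do not carry over. Pictures are saved under pics/ and viewed, and the job is handed in when it is done.

Besides the shell and the picture viewer there is one more tool, called after "Emit:" as name(argument=value, ...) on one line, values as JSON. servo_tool: Moves the arm, as the interface text tells. Its arguments: {"type":"object","properties":{"deltas":{"type":"array","items":{"type":"number"}},"jaw":{"type":"number"},"grip_force":{"type":"number"}},"required":["deltas"]}

```bash
mkdir -p pics; ls; cat > h.py <<'E'
import numpy as np, cv2
from rig import manip, eyes
from scipy.spatial.transform import Rotation as R
def snap(n,tag):
    cal=eyes.get_calibration(n); im,d=eyes.get_image(n)
    cv2.imwrite(f'pics/{tag}.png',cv2.cvtColor(im,cv2.COLOR_RGB2BGR))
    np.savez(f'pics/{tag}.npz',im=im,d=d,K=cal['camera_matrix'],r=cal['rvec'],t=cal['tvec'])
def load(tag):
    return np.load(f'pics/{tag}.npz')
def ray(z,u,v):
    K=z['K'];Rm=cv2.Rodrigues(z['r'])[0];t=z['t'].ravel()
    d=Rm.T@np.linalg.inv(K)@np.array([u,v,1.]); return -Rm.T@t,d
def onplane(z,u,v,h):
    c,d=ray(z,u,v); return c+d*(h-c[2])/d[2]
def cloud(z):
    K=z['K'];Rm=cv2.Rodrigues(z['r'])[0];t=z['t'].ravel();D=z['d']
    v,u=np.indices(D.shape); P=np.stack([(u-K[0,2])/K[0,0]*D,(v-K[1,2])/K[1,1]*D,D],-1)
    return (P-t)@Rm   # world HxWx3
def proj(z,P):
    return cv2.projectPoints(np.atleast_2d(np.array(P,float)),z['r'],z['t'],z['K'],None)[0][:,0]
def st():
    s=manip.get_state(); w=s['ee_rot']; Rm=R.from_quat([w[1],w[2],w[3],w[0]])
    return s,np.array(s['position']),Rm
E
python3 - <<'E'
from h import *
snap('top','top0');snap('scene','scene0');snap('wrist','wrist0')
print(manip.get_state())
E
```

```text
pics
{'clock': 0.15, 'qpos': array([ 1.00798594e+00,  2.76456422e-01,  1.50581341e+00,  5.00544417e-05,
        1.36068041e+00, -1.21020480e-01]), 'qd': array([-0.001292  , -0.0024947 , -0.00232991, -0.00071887, -0.00151012,
       -0.00079392]), 'effort': array([-2.53177568e-04, -4.17147231e+01, -2.46031559e+01, -2.91033866e-04,
        7.63963937e-03, -4.66903188e-06]), 'position': array([0.24564644, 0.51947824, 0.23064612]), 'ee_rot': array([-2.50649489e-04,  2.19107977e-01,  9.75700381e-01, -6.31291609e-04]), 'contact_force': array([-0.34606613,  0.78243195,  0.29429731]), 'moment': array([-0.03778683, -0.03506932, -0.01612026]), 'width': 0.08549533019371607}
```

View pics/top0.png

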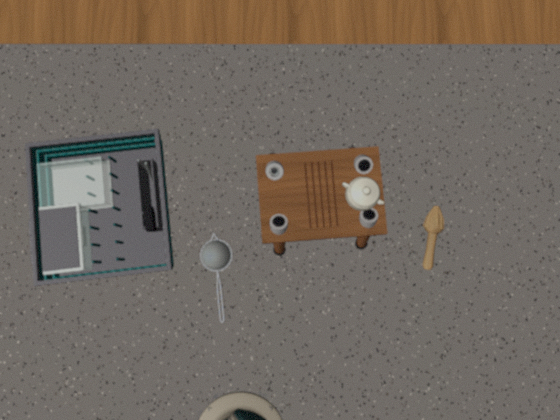

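View pics/scene0.png

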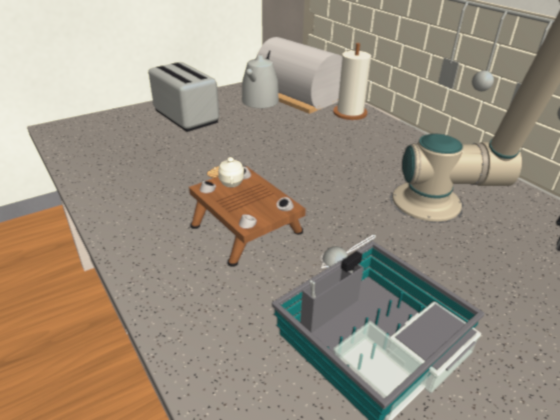

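View pics/wrist0.png

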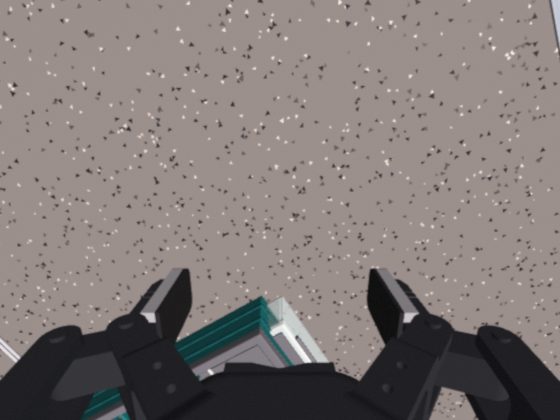

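Top view: the stand is at about (320,195) with its open socket at upper left (274,171). The rack is on the left, its caddy at x≈150, and the black key bar is near (150,220). I'll zoom in.

```bash
python3 - <<'E'
from h import *
a=load('top0');b=load('scene0')
t=cv2.cvtColor(a['im'],cv2.COLOR_RGB2BGR);s=cv2.cvtColor(b['im'],cv2.COLOR_RGB2BGR)
A=cv2.resize(t[150:240,130:170],None,fx=6,fy=6,interpolation=cv2.INTER_CUBIC)
B=cv2.resize(t[145:250,250:392],None,fx=3.5,fy=3.5,interpolation=cv2.INTER_CUBIC)
c=np.zeros((600,800,3),np.uint8);c[:540,:240]=A;c[:B.shape[0],250:250+B.shape[1]]=B;cv2.imwrite('pics/z1.png',c)
A=cv2.resize(s[235:335,290:380],None,fx=5,fy=5,interpolation=cv2.INTER_CUBIC)
B=cv2.resize(s[150:270,185:310],None,fx=2.6,fy=2.6,interpolation=cv2.INTER_CUBIC)
c=np.zeros((600,800,3),np.uint8);c[:500,:450]=A;c[:B.shape[0],460:460+B.shape[1]]=B;cv2.imwrite('pics/z2.png',c)
P=cloud(a)
for (u,v) in [(150,220),(150,228),(150,190),(150,165),(274,171),(278,222),(364,164),(369,215),(320,160),(362,193),(215,255)]: print(u,v,P[v,u].round(3))
print(a['K'])
E
```

```text
150 220 [0.497 0.186 0.145]
150 228 [0.48  0.186 0.144]
150 190 [0.583 0.22  0.012]
150 165 [0.634 0.208 0.066]
274 171 [ 0.612 -0.081  0.098]
278 222 [ 0.493 -0.089  0.128]
364 164 [ 0.621 -0.281  0.13 ]
369 215 [ 0.507 -0.289  0.128]
320 160 [ 0.635 -0.185  0.109]
362 193 [ 0.548 -0.265  0.179]
215 255 [0.424 0.058 0.039]
[[494.45940848   0.         275.50439706]
 [  0.         494.45940848 208.594798  ]
 [  0.           0.           1.        ]]
```

View pics/z1.png

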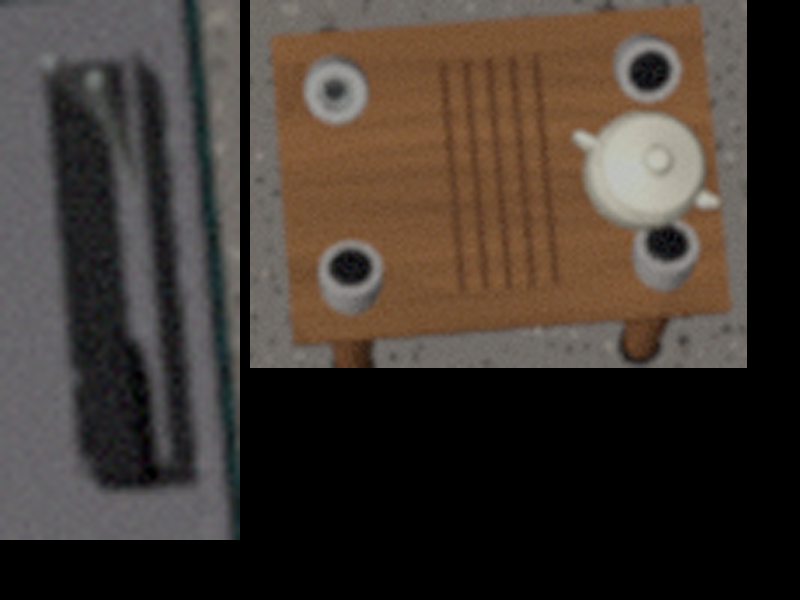

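View pics/z2.png

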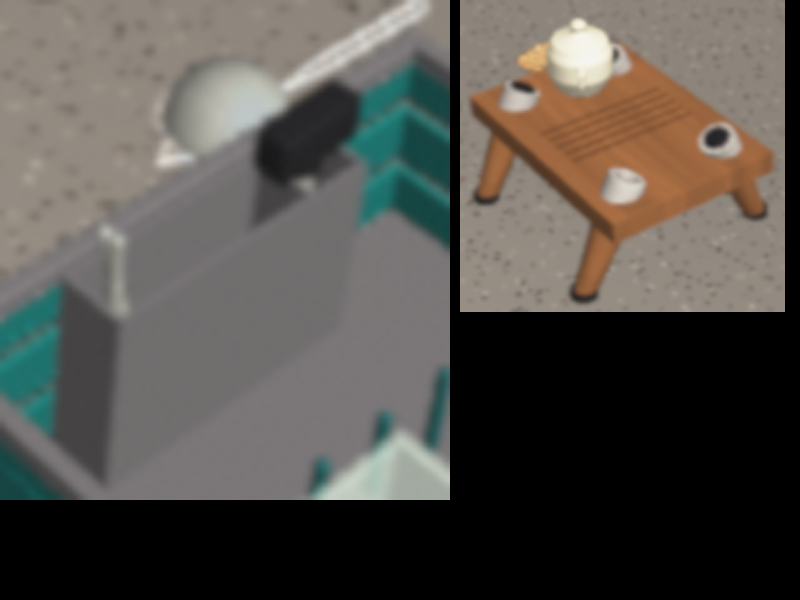

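The top zoom shows the key bar at the lower (−x) end of the caddy and the open socket at upper left of the board. The scene zoom confirms both. Next I'll fit the stand and rack frames and get the wrist camera geometry.

```bash
python3 - <<'E'
from h import *
a=load('top0');w=load('wrist0')
s,p,Rm=st()
c,_=ray(w,0,0); Rw=cv2.Rodrigues(w['r'])[0]
print('cam in tool',Rm.inv().apply(c-p).round(4)); print('cam axes in tool (cols x,y,z)\n',(Rm.as_matrix().T@Rw.T).round(3)); print(w['K'][0],w['K'][1])
print('tool x,y,z',Rm.as_matrix().round(3).tolist())
im=a['im'];P=cloud(a)
hsv=cv2.cvtColor(im,cv2.COLOR_RGB2HSV)
# board: wood colour with height near .11
m=((hsv[...,0]<20)&(hsv[...,1]>80)&(P[...,2]>.098)&(P[...,2]<.122)&(P[...,0]<.8)).astype(np.uint8)
m=cv2.morphologyEx(m,cv2.MORPH_OPEN,np.ones((3,3)))
n,l,stt,_=cv2.connectedComponentsWithStats(m); k=1+np.argmax(stt[1:,4])
cn=max(cv2.findContours((l==k).astype(np.uint8),0,1)[0],key=cv2.contourArea)
pts=np.array([onplane(a,u,v,.110)[:2] for u,v in cn[:,0]])
r=cv2.minAreaRect((pts*1000).astype(np.float32)); print('board',r, cv2.boxPoints(r).round(0).tolist())
# rack rim
m=((P[...,2]>.105)&(P[...,2]<.119)&(P[...,1]>.12)).astype(np.uint8)
pr=P[m>0][:,:2]; r=cv2.minAreaRect((pr*1000).astype(np.float32)); print('rack',r)
# key
m=(P[...,2]>.137)&(P[...,2]<.155)&(P[...,1]>.12)
pk=P[m]; print('key',len(pk),pk.mean(0),pk.min(0),pk.max(0)); 
r=cv2.minAreaRect((pk[:,:2]*1000).astype(np.float32)); print(r)
E
```

```text
cam in tool [ 0.0753  0.0004 -0.1428]
cam axes in tool (cols x,y,z)
 [[ 0.    -0.955 -0.298]
 [ 1.     0.     0.   ]
 [ 0.    -0.298  0.955]]
[302.7589355    0.         279.07371905] [  0.         302.7589355  214.17170737]
tool x,y,z [[-0.904, 0.428, -0.001], [0.428, 0.904, -0.001], [0.0, -0.001, -1.0]]
board ((557.3689575195312, -185.56851196289062), (200.4234161376953, 279.8341979980469), 3.9997670650482178) [[448.0, -53.0], [467.0, -332.0], [667.0, -318.0], [648.0, -39.0]]
rack ((534.75244140625, 312.48046875), (321.65380859375, 301.7728576660156), 6.387754440307617)
key 257 [0.51071406 0.19104541 0.14398465] [0.47378628 0.17675343 0.13724356] [0.62891852 0.21571261 0.15323427]
((552.1915283203125, 197.66404724121094), (156.91590881347656, 20.93525505065918), 8.097450256347656)
```

```bash
cat >> h.py <<'E'
def goto(P,z,xdir):
    """report move from current pose to TCP P, tool z along z, tool x near xdir"""
    s,p,Rm=st(); z=np.array(z,float);z/=np.linalg.norm(z); x=np.array(xdir,float);x-=z*(x@z);x/=np.linalg.norm(x)
    T=R.from_matrix(np.c_[x,np.cross(z,x),z])
    d=np.array(P)-p
    print('t',round(s['clock'],2),'p',p.round(4),'| trans now-frame cm',(Rm.inv().apply(d)*100).round(2),'| trans after-turn-frame cm',(T.inv().apply(d)*100).round(2),'| turn deg',np.degrees((Rm.inv()*T).as_rotvec()).round(2))
E
python3 - <<'E'
from h import *
a=load('top0')
print(onplane(a,274,171,.1245),onplane(a,274,171,.117))
c,s=np.cos(np.radians(4)),np.sin(np.radians(4))
goto([.60,-.087,.235],[0,0,-1],[-c,-s,0])
E
```

```text
[ 0.606901   -0.08092213  0.1245    ] [ 0.60839571 -0.08101895  0.117     ]
t 0.15 p [0.2456 0.5195 0.2306] | trans now-frame cm [-57.96 -39.67  -0.39] | trans after-turn-frame cm [-31.12 -62.97  -0.44] | turn deg [ -0.07  -0.03 -29.31]
```

Emit:
servo_tool(deltas=[-3.86,-2.64,0,0,0,0,-3.86,-2.64,0,0,0,0,-3.86,-2.64,0,0,0,0,-3.86,-2.64,0,0,0,0,-3.86,-2.64,0,0,0,0,-3.86,-2.64,0,0,0,0,-3.86,-2.64,0,0,0,0,-3.86,-2.64,0,0,0,0,-3.86,-2.64,0,0,0,0,-3.86,-2.64,0,0,0,0,-3.86,-2.64,0,0,0,0,-3.86,-2.64,0,0,0,0,-3.86,-2.64,0,0,0,0,-3.86,-2.64,0,0,0,0])

```text
clock: 1.55
position: [0.5859, -0.0602, 0.2261]
ee_rot: [-0.002, 0.214, 0.977, 0.001]
contact_force: [-0.2, 0.8, 0.5]
width: 0.0855
```

Emit:
servo_tool(deltas=[0,-0.5,0,0,0,-8,-0.5,-0.8,-0.5,0,0,-8,-0.5,-0.8,0,0,0,-8,0,0,0,0,0,-6])

```text
clock: 1.95
position: [0.5932, -0.0917, 0.2279]
ee_rot: [-0.003, -0.052, 0.999, 0.0]
contact_force: [-0.1, -0.5, -0.1]
width: 0.0852
```

```bash
python3 - <<'E'
from h import *
s,p,Rm=st();print(p,Rm.as_matrix().round(3).tolist(),s['qpos'])
snap('wrist','w1')
E
```

```text
[ 0.59322902 -0.09171514  0.22787742] [[-0.995, -0.104, -0.006], [-0.104, 0.995, 0.0], [0.006, 0.001, -1.0]] [-2.68380532e-01  3.19021831e-01  1.45052741e+00 -1.46807513e-03
  1.37772140e+00 -1.94313311e+00]
```

View pics/w1.png

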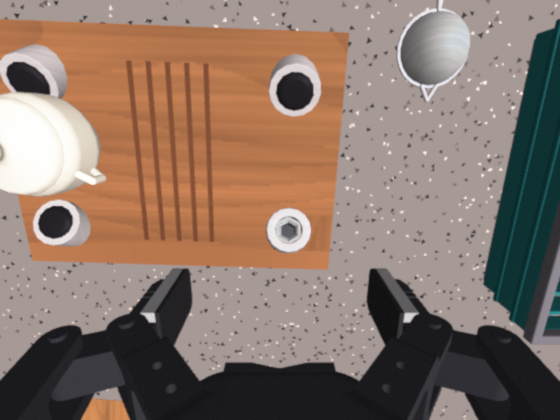

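```bash
python3 - <<'E'
from h import *
a=load('w1'); im=cv2.cvtColor(a['im'],cv2.COLOR_RGB2BGR)
x0,y0=262,203
c=cv2.resize(im[y0:y0+54,x0:x0+54],None,fx=11,fy=11,interpolation=cv2.INTER_CUBIC); cv2.imwrite('pics/z3.png',c)
P=cloud(a); print(P[230,289],P[215,289],P[246,289],P[230,270],P[230,308])
g=a['im'].astype(int); 
# outer ring: bright unsaturated
hsv=cv2.cvtColor(a['im'],cv2.COLOR_RGB2HSV)
m=(hsv[...,1]<60); m[:200]=0;m[262:]=0;m[:,:255]=0;m[:,322:]=0
cn=max(cv2.findContours(m.astype(np.uint8),0,1)[0],key=cv2.contourArea)
print(cv2.fitEllipse(cn))
d=(hsv[...,2]<120)&m
cn=max(cv2.findContours(d.astype(np.uint8),0,1)[0],key=cv2.contourArea);print(cv2.fitEllipse(cn),cv2.contourArea(cn))
E
```

```text
[ 0.61634978 -0.0797221   0.10049658] [ 0.59581795 -0.08268163  0.11928574] [ 0.62000479 -0.08028481  0.13076676] [ 0.60933876 -0.09785762  0.12482643] [ 0.60541202 -0.06536142  0.12628026]
((288.10003662109375, 230.00205993652344), (43.97007369995117, 44.26709747314453), 174.6245574951172)
((288.5343017578125, 230.27452087402344), (13.812847137451172, 14.193023681640625), 148.45252990722656) 150.0
```

View pics/z3.png

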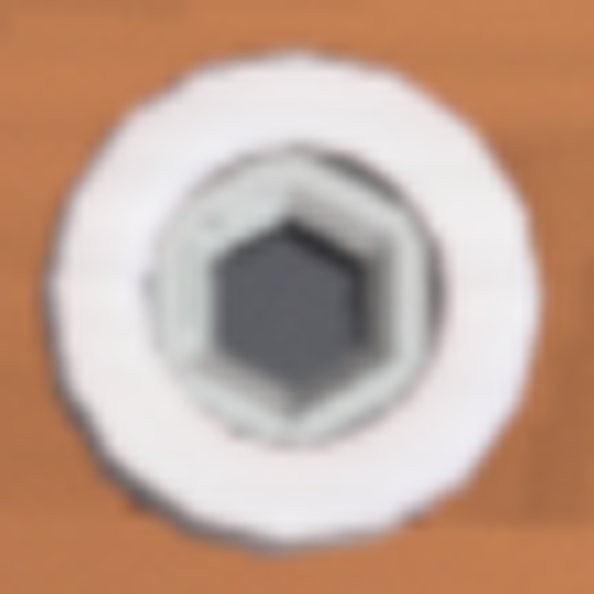

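```bash
python3 - <<'E'
from h import *
a=load('w1'); y=np.radians(4); u=np.array([-np.sin(np.radians(25))*np.cos(y),-np.sin(np.radians(25))*np.sin(y),np.cos(np.radians(25))])
P=cloud(a)
# rim surface plane: fit points on ring radius 14-19px
v,uu=np.indices(a['d'].shape); r=np.hypot(uu-288.3,v-229.8); Q=P[(r>15)&(r<20)]
c=Q.mean(0); q=np.linalg.svd(Q-c)[2][2]; q*=np.sign(q[2]); print('rim plane c',c,'n',q,'nominal',u, 'ang',np.degrees(np.arccos(q@u)), 'std',((Q-c)@q).std())
for px in [(288.1,230.0),(288.5,229.6)]:
    o,d=ray(a,*px); h=.1245
    print('rim ctr by h',onplane(a,*px,.1245),'by depth plane',o+d*((c-o)@u)/(d@u))
rim=onplane(a,288.2,229.9,.1245); mouth=rim-.008*u; print('mouth',mouth)
ex=np.array([np.cos(y),np.sin(y),0]);ex-=u*(ex@u);ex/=np.linalg.norm(ex);ey=np.cross(u,ex)
vt=[(290,150),(415,215),(408,370),(290,440),(165,380),(165,215)]
pts=[]
for X,Y in vt:
    px=(262+(X+.5)/11-.5,203+(Y+.5)/11-.5); o,d=ray(a,*px); w=o+d*((mouth-o)@u)/(d@u)-mouth; pts.append((w@ex*1e3,w@ey*1e3))
pts=np.array(pts);print(pts.round(1)); print('ctr',pts.mean(0)); q=pts-pts.mean(0); print('vertex ang mod60',(np.degrees(np.arctan2(q[:,1],q[:,0]))%60).round(1),np.hypot(*q.T).round(1))
E
```

```text
rim plane c [ 0.60732791 -0.08210595  0.12500397] n [-0.93598031  0.23372711  0.26327268] nominal [-0.42158878 -0.02948036  0.90630779] ang 51.22126504317 std 0.010425835456897436
rim ctr by h [ 0.60782894 -0.08226036  0.1245    ] by depth plane [ 0.60760436 -0.08230437  0.12512612]
rim ctr by h [ 0.60742717 -0.08195739  0.1245    ] by depth plane [ 0.60725757 -0.08199136  0.12497498]
mouth [ 0.61110117 -0.08194875  0.11724954]
[[-13.1  -0.2]
 [ -8.   10.1]
 [  4.6   9.8]
 [ 10.5   0.4]
 [  6.   -9.8]
 [ -7.4 -10.3]]
ctr [-1.21870187 -0.02046108]
vertex ang mod60 [ 1.1  4.1 59.3  2.   6.4 59. ] [11.8 12.2 11.4 11.8 12.2 12. ]
```

```bash
python3 - <<'E'
from h import *
y=np.radians(6.4)
goto([.498,.187,.23],[0,0,-1],[-np.cos(y),-np.sin(y),0])
E
```

```text
t 2.0 p [ 0.593  -0.0913  0.2279] | trans now-frame cm [ 6.49 28.68 -0.14] | trans after-turn-frame cm [ 6.34 28.71 -0.21] | turn deg [ 0.06 -0.34 -0.28]
```

Emit:
servo_tool(deltas=[1.0,4.78,0,0,0,0,1.1,4.8,0,0,0,0,1.1,4.8,0,0,0,0,1.1,4.8,0,0,0,0,1.1,4.8,0,0,0,0,1.1,4.8,0,0,0,0,0,0,0,0,0,0])

```text
clock: 2.7
position: [0.4971, 0.1942, 0.2255]
ee_rot: [-0.004, -0.043, 0.999, 0.001]
contact_force: [0.6, -1.5, -0.2]
width: 0.0853
```

```bash
python3 - <<'E'
from h import *
s,p,Rm=st();print(p,Rm.as_matrix().round(3).tolist(),s['qpos'])
snap('wrist','w2')
a=load('w2');P=cloud(a)
im=a['im']
m=(P[...,2]>.138)&(P[...,2]<.150)&(np.hypot(P[...,0]-.498,P[...,1]-.187)<.045)
Q=P[m];print(len(Q),Q[:,2].mean(),np.median(Q[:,2])); r=cv2.minAreaRect((Q[:,:2]*1000).astype(np.float32));print(r)
z=cv2.cvtColor(im,cv2.COLOR_RGB2BGR)
v,u=np.nonzero(m);print(u.min(),u.max(),v.min(),v.max())
x0,y0=max(u.min()-30,0),max(v.min()-30,0)
c=cv2.resize(z[y0:v.max()+30,x0:u.max()+30],None,fx=4,fy=4,interpolation=cv2.INTER_CUBIC);print(c.shape,x0,y0);cv2.imwrite('pics/z4.png',c[:600,:800])
E
```

```text
[0.49712478 0.19419786 0.22548337] [[-0.996, -0.087, -0.008], [-0.087, 0.996, 0.002], [0.008, 0.003, -1.0]] [ 0.23935186  0.22107296  1.59591168  0.00397195  1.33220907 -1.41907653]
1628 0.14407700169516457 0.14423727145237009
((502.2529602050781, 190.6271209716797), (53.78567123413086, 20.00217628479004), 8.856403350830078)
259 288 192 258
(504, 356, 3) 229 162
```

View pics/w2.png

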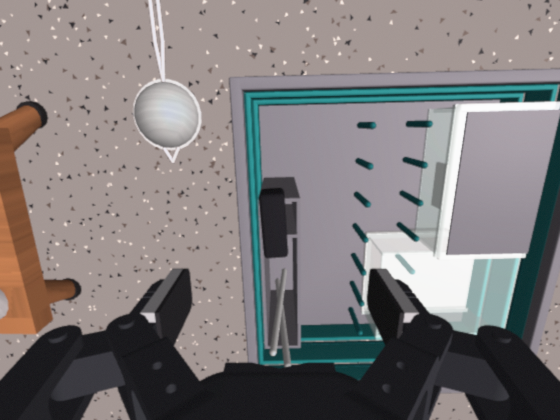

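View pics/z4.png

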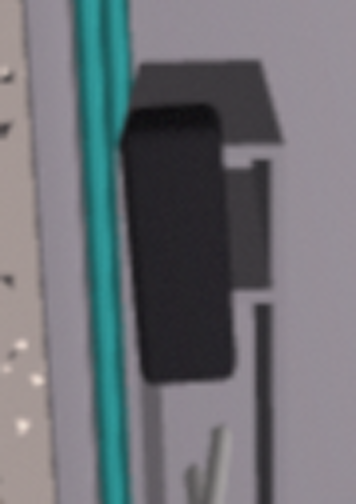

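```bash
python3 - <<'E'
from h import *
y=np.radians(8.9)
goto([.5023,.1906,.1205],[0,0,-1],[-np.cos(y),-np.sin(y),0])
# pocket: light wall rims at z .118 in zoom
a=load('w2')
for X,Y in [(240,155),(272,155),(240,297),(265,297),(262,220),(150,385),(262,500)]:
    print(X,Y,onplane(a,229+(X+.5)/4-.5,162+(Y+.5)/4-.5,.118).round(4))
E
```

```text
t 2.75 p [0.4982 0.1918 0.2255] | trans now-frame cm [-0.47 -0.15 10.49] | trans after-turn-frame cm [-0.39 -0.18 10.5 ] | turn deg [ 0.01 -0.42 -3.98]
240 155 [0.4863 0.2018 0.118 ]
272 155 [0.4857 0.2086 0.118 ]
240 297 [0.5185 0.2049 0.118 ]
265 297 [0.5181 0.2104 0.118 ]
262 220 [0.5003 0.2079 0.118 ]
150 385 [0.5415 0.1866 0.118 ]
262 500 [0.5685 0.2148 0.118 ]
```

Emit:
servo_tool(deltas=[-0.2,-0.1,3,0,0,-2,-0.2,-0.1,3,0,0,-2,0,0,2.5,0,0,0,0,0,1,0,0,0])

```text
clock: 3.15
position: [0.5053, 0.1875, 0.1301]
ee_rot: [0.0, -0.077, 0.997, -0.001]
contact_force: [-1.7, 0.4, -0.1]
width: 0.0858
```

```bash
python3 - <<'E'
from h import *
y=np.radians(8.9)
goto([.5023,.1906,.1205],[0,0,-1],[-np.cos(y),-np.sin(y),0])
E
```

```text
t 3.15 p [0.5053 0.1875 0.1301] | trans now-frame cm [0.25 0.35 0.96] | trans after-turn-frame cm [0.25 0.35 0.96] | turn deg [-0.14  0.03 -0.08]
```

Emit:
servo_tool(deltas=[0.25,0.35,0.8,0,0,0,0,0,0,0,0,0])

```text
clock: 3.35
position: [0.5022, 0.1888, 0.1207]
ee_rot: [-0.001, -0.075, 0.997, -0.002]
contact_force: [-0.1, -0.2, 0.7]
width: 0.0852
```

```bash
python3 - <<'E'
from h import *
y=np.radians(8.9)
goto([.5023,.1906,.1205],[0,0,-1],[-np.cos(y),-np.sin(y),0])
print(st()[0]['qd'])
E
```

```text
t 3.35 p [0.5022 0.1888 0.1207] | trans now-frame cm [-0.04  0.18  0.01] | trans after-turn-frame cm [-0.04  0.18  0.02] | turn deg [-0.19 -0.12 -0.28]
[-0.0201746  -0.00707142 -0.03353594 -0.01183411 -0.00482883  0.00037304]
```

Emit:
servo_tool(deltas=[0,0.15,0,0,0,-0.2,0,0,0,0,0,0,0,0,0,0,0,0,0,0,0,0,0,0,0,0,0,0,0,0,0,0,0,0,0,0], jaw=0, grip_force=60)

```text
clock: 3.95
position: [0.5051, 0.1907, 0.1249]
ee_rot: [0.003, -0.077, 0.997, -0.001]
contact_force: [-0.0, 0.1, -0.2]
width: 0.0187
```

Emit:
servo_tool(deltas=[0,0,-1.5,0,0,0,0,0,-3,0,0,0,0,0,-3,0,0,0,0,0,-3,0,0,0,0,0,-3,0,0,0,0,0,-0.5,0,0,0])

```text
clock: 4.55
position: [0.5017, 0.1906, 0.2665]
ee_rot: [-0.001, -0.077, 0.997, -0.002]
contact_force: [1.1, -0.1, -1.1]
width: 0.0187
```

```bash
python3 - <<'E'
from h import *
snap('wrist','w3');snap('scene','s3')
s,p,Rm=st();print(p,Rm.as_matrix().round(3).tolist(),s['qpos'],s['width'],s['contact_force'])
u0=np.array([-.4216,-.0295,.9063])
M=np.array([.6110,-.0820,.1175]); y=np.radians(4)
ex=np.array([np.cos(y),np.sin(y),0]);ex-=u0*(ex@u0);ex/=np.linalg.norm(ex)
xd=R.from_rotvec(-np.radians(30)*u0).apply(-ex)
goto(M+u0*.13,-u0,xd)
E
```

```text
[0.50023228 0.19018599 0.26352567] [[-0.988, -0.153, -0.007], [-0.153, 0.988, -0.005], [0.008, -0.004, -1.0]] [ 0.23576258  0.2034068   1.52440805 -0.00366691  1.4216248  -1.48802367] 0.018607866824815585 [ 0.20337593 -0.60760338 -1.31503476]
t 4.65 p [0.5002 0.1902 0.2635] | trans now-frame cm [ -1.33 -28.12   2.93] | trans after-turn-frame cm [-15.8  -23.12   4.1 ] | turn deg [ -5.9  -25.12  34.28]
```

View pics/w3.png

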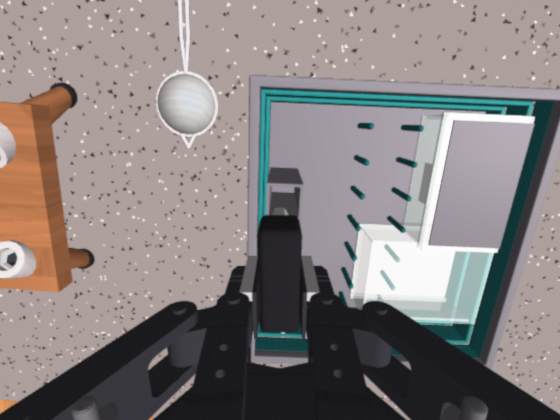

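View pics/s3.png

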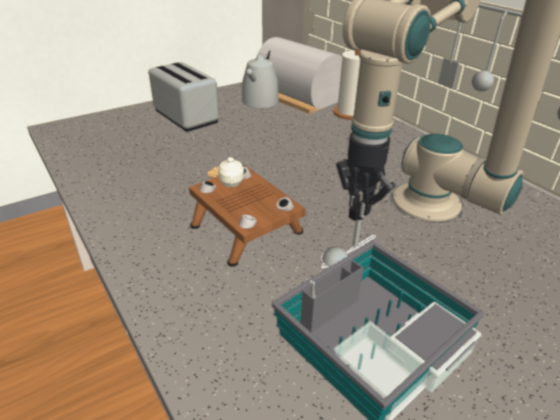

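```bash
python3 - <<'E'
from h import *
a=load('w3'); im=cv2.cvtColor(a['im'],cv2.COLOR_RGB2BGR)
c=cv2.resize(im[190:340,230:330],None,fx=4,fy=4,interpolation=cv2.INTER_CUBIC); cv2.imwrite('pics/z5.png',c)
K=a['K']
def tp(P): # tool point -> pixel
    Rc=np.array([[0,-.955,-.298],[1,0,0],[0,-.298,.955]]); q=Rc.T@(np.array(P)-[.0753,.0004,-.1428]); return K[:2,:2]@(q[:2]/q[2])+K[:2,2]
for zt in (-.0235,-.0205):
  for x in (-.027,.027): print(zt,x,[tp([x,s*.010,zt]).round(1) for s in(-1,1)])
for z in (.085,.088,.091): print('tip',[tp([x,yy,z]).round(1) for x,yy in((0,0),(.006,0),(0,.006),(0,-.006))])
s,p,Rm=st(); P=(cloud(a)-p)@Rm.as_matrix()
m=(abs(P[...,0])<.04)&(abs(P[...,1])<.008)&(P[...,2]<-.015)&(P[...,2]>-.03)
Q=P[m];print(len(Q),np.median(Q[:,2]),Q[:,0].min(),Q[:,0].max())
m=(abs(P[...,0])<.03)&(abs(P[...,1])<.02)&(P[...,2]<.1)&(P[...,2]>.03);Q=P[m];print(len(Q));print(Q[:10].round(4))
E
```

```text
-0.0235 -0.027 [array([257.3, 344.5]), array([299.2, 344.5])]
-0.0235 0.027 [array([254.5, 239.1]), array([301.7, 239.1])]
-0.0205 -0.027 [array([257.7, 340.1]), array([298.8, 340.1])]
-0.0205 0.027 [array([255.1, 236.5]), array([301.2, 236.5])]
tip [array([278.6, 219.3]), array([278.6, 212. ]), array([286.1, 219.3]), array([271. , 219.3])]
tip [array([278.6, 218.1]), array([278.6, 210.9]), array([286.1, 218.1]), array([271.1, 218.1])]
tip [array([278.6, 216.9]), array([278.6, 209.8]), array([286. , 216.9]), array([271.2, 216.9])]
3743 -0.022754422163008815 -0.02635158574590733 0.028174207624772424
91
[[ 0.0065 -0.0023  0.0841]
 [ 0.0068 -0.0015  0.083 ]
 [ 0.0065 -0.0007  0.084 ]
 [ 0.0066  0.0001  0.0837]
 [ 0.0068  0.0009  0.083 ]
 [ 0.0067  0.0016  0.0834]
 [ 0.0068  0.0024  0.0832]
 [ 0.0069  0.0032  0.0827]
 [ 0.0065  0.004   0.0841]
 [ 0.0061 -0.0031  0.0826]]
```

View pics/z5.png

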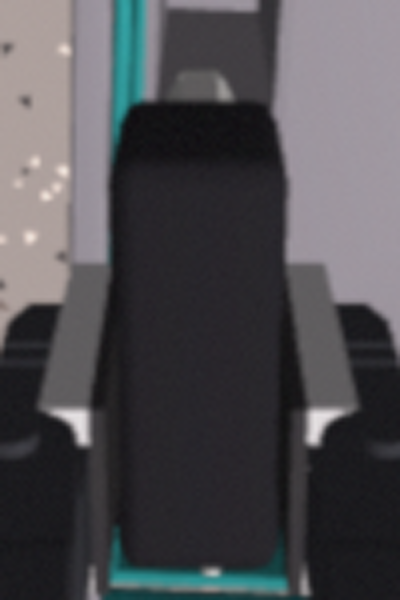

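Emit:
servo_tool(deltas=[-0.2,-4,0,0,0,0,-0.2,-4.7,0,0,0,0,-0.2,-4.7,0,0,0,0,-0.2,-4.7,0,-1,-4,5.6,-0.5,-4.2,0,-1,-4,5.6,0.2,-3.3,0,-1,-4,5.6,0,-1,0,-1,-4,5.6,0,0,0,-1,-4,5.6])

```text
clock: 5.45
position: [0.535, -0.0799, 0.2407]
ee_rot: [0.157, 0.175, 0.971, 0.055]
contact_force: [0.3, 0.6, -0.0]
width: 0.0187
```

```bash
cat >> h.py <<'E'
u0=np.array([-.4216,-.0295,.9063])
M=np.array([.6110,-.0820,.1175]); _y=np.radians(4)
ex=np.array([np.cos(_y),np.sin(_y),0]);ex-=u0*(ex@u0);ex/=np.linalg.norm(ex)
TIP=np.array([.0008,.0008,.0882])
def gobolt(h,rot=-30,tip=TIP):
    z=-u0/np.linalg.norm(u0); x=R.from_rotvec(np.radians(rot)*u0).apply(-ex); x-=z*(x@z);x/=np.linalg.norm(x)
    T=np.c_[x,np.cross(z,x),z]; goto(M+u0*h-T@tip,z,x)
    s,p,Rm=st(); t=p+Rm.apply(tip)-M; y=np.cross(u0,ex)
    print(' tip rel mouth mm: along u',round(t@u0*1e3,1),'ex',round(t@ex*1e3,1),'ey',round(t@y*1e3,1),'F.u',round(float(np.array(s['contact_force'])@u0),1),'M.u',round(float(np.array(s['moment'])@u0),3),'q',np.round(s['qpos'],2),'w',round(s['width'],4))
    x=Rm.apply([1,0,0]);print(' rot about u of tool x from -ex deg',round(np.degrees(np.arctan2(x@-y,x@-ex)),1),'tilt err',round(np.degrees(np.arccos(np.clip(-Rm.apply([0,0,1])@u0,-1,1))),2))
E
python3 - <<'E'
from h import *
gobolt(.025)
E
```

```text
t 5.45 p [ 0.535  -0.0799  0.2407] | trans now-frame cm [-2.2  -0.02  2.83] | trans after-turn-frame cm [-1.88  0.1   3.04] | turn deg [-1.28 -6.08  5.24]
 tip rel mouth mm: along u 56.0 ex -26.1 ey 11.0 F.u -0.2 M.u 0.002 q [-0.39  0.06  1.81  0.21  1.   -1.7 ] w 0.0187
 rot about u of tool x from -ex deg -24.8 tilt err 6.21
```

Emit:
servo_tool(deltas=[-1,0,0,-1.3,-6,5.2,-0.9,0.1,1.5,0,0,0,0,0,1.0,0,0,0,0,0,0,0,0,0])

```text
clock: 5.85
position: [0.5525, -0.085, 0.2123]
ee_rot: [0.198, 0.226, 0.952, 0.065]
contact_force: [-0.4, 1.0, -1.3]
width: 0.0188
```

```bash
python3 - <<'E'
from h import *
gobolt(.025)
snap('wrist','w4');snap('top','t4')
gobolt(.025)
im=cv2.cvtColor(load('w4')['im'],cv2.COLOR_RGB2BGR)
cv2.imwrite('pics/z6.png',cv2.resize(im[150:270,220:340],None,fx=5,fy=5,interpolation=cv2.INTER_CUBIC))
E
```

```text
t 5.85 p [ 0.5525 -0.085   0.2123] | trans now-frame cm [-1.25  0.49 -0.28] | trans after-turn-frame cm [-1.26  0.48 -0.26] | turn deg [-0.19 -0.95 -0.74]
 tip rel mouth mm: along u 22.4 ex -14.7 ey 2.7 F.u -1.0 M.u 0.025 q [-0.4   0.07  1.9   0.27  0.81 -1.66] w 0.0188
 rot about u of tool x from -ex deg -30.7 tilt err 0.97
t 5.95 p [ 0.5538 -0.0854  0.2142] | trans now-frame cm [-1.06  0.43 -0.15] | trans after-turn-frame cm [-1.07  0.42 -0.14] | turn deg [-0.17 -0.75 -0.69]
 tip rel mouth mm: along u 23.7 ex -12.5 ey 2.1 F.u -0.0 M.u -0.012 q [-0.4   0.07  1.9   0.27  0.81 -1.66] w 0.0187
 rot about u of tool x from -ex deg -30.7 tilt err 0.77
```

View pics/z6.png

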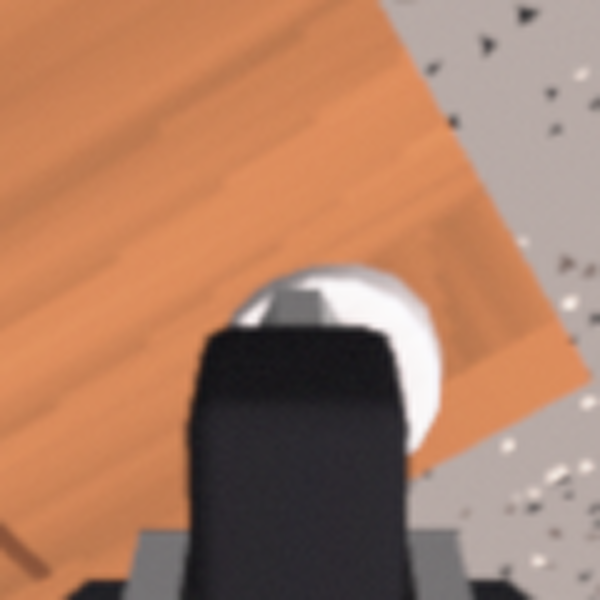

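Emit:
servo_tool(deltas=[-1.1,0.43,0,-0.2,-0.8,0.7,0,0,0,0,0,0])

```text
clock: 6.15
position: [0.5661, -0.0865, 0.2199]
ee_rot: [0.208, 0.231, 0.948, 0.066]
contact_force: [0.2, 0.2, -0.7]
width: 0.0186
```

```bash
python3 - <<'E'
from h import *
gobolt(.015)
snap('wrist','w5');snap('top','t5')
gobolt(.015)
im=cv2.cvtColor(load('w5')['im'],cv2.COLOR_RGB2BGR)
cv2.imwrite('pics/z7.png',cv2.resize(im[150:270,220:340],None,fx=5,fy=5,interpolation=cv2.INTER_CUBIC))
E
```

```text
t 6.15 p [ 0.5661 -0.0865  0.2199] | trans now-frame cm [ 0.2  -0.09  0.86] | trans after-turn-frame cm [ 0.2  -0.08  0.87] | turn deg [ 0.06  0.17 -1.4 ]
 tip rel mouth mm: along u 23.7 ex 2.4 ey -0.3 F.u -0.7 M.u -0.035 q [-0.4   0.08  1.88  0.27  0.8  -1.64] w 0.0186
 rot about u of tool x from -ex deg -31.4 tilt err 0.21
t 6.25 p [ 0.5647 -0.086   0.2191] | trans now-frame cm [ 0.02 -0.05  0.85] | trans after-turn-frame cm [ 0.03 -0.05  0.85] | turn deg [ 0.04  0.01 -1.38]
 tip rel mouth mm: along u 23.5 ex 0.5 ey 0.4 F.u -0.5 M.u 0.026 q [-0.4   0.08  1.88  0.27  0.81 -1.64] w 0.0186
 rot about u of tool x from -ex deg -31.4 tilt err 0.11
```

View pics/z7.png

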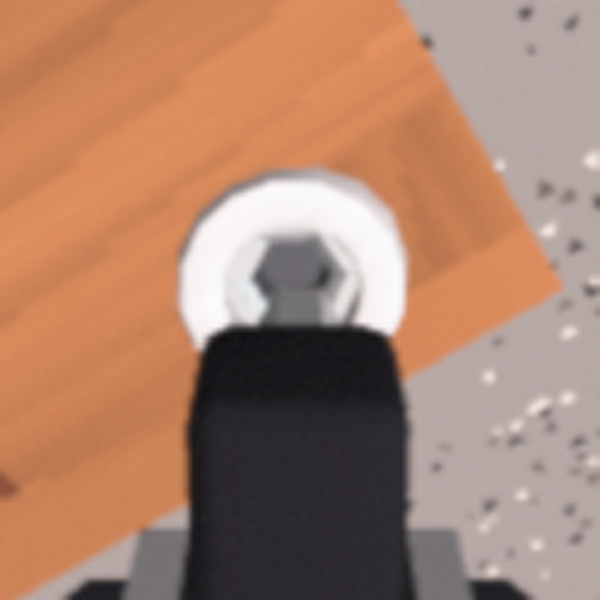

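```bash
python3 - <<'E'
from h import *
a=load('w5')
s,p,Rm=st()
K=a['K'];Rc=np.array([[0,-.955,-.298],[1,0,0],[0,-.298,.955]])
def tp(P):
    q=Rc.T@(np.array(P)-[.0753,.0004,-.1428]); return K[:2,:2]@(q[:2]/q[2])+K[:2,2]
for P in ([.0008,.0008,.1037],[.0208,.0008,.1037],[.0008,.0208,.1037],[.0008,-.0192,.1037],[.0123,.0008,.1037]): print(P,((tp(P)-[220,150]+.5)*5).round(0))
gobolt(.0)
E
```

```text
[0.0008, 0.0008, 0.1037] [300. 310.]
[0.0208, 0.0008, 0.1037] [300. 195.]
[0.0008, 0.0208, 0.1037] [418. 310.]
[0.0008, -0.0192, 0.1037] [183. 310.]
[0.0123, 0.0008, 0.1037] [300. 244.]
t 6.25 p [ 0.5647 -0.086   0.2191] | trans now-frame cm [ 0.02 -0.05  2.35] | trans after-turn-frame cm [ 0.03 -0.05  2.35] | turn deg [ 0.04  0.01 -1.38]
 tip rel mouth mm: along u 23.5 ex 0.5 ey 0.4 F.u -0.5 M.u 0.026 q [-0.4   0.08  1.88  0.27  0.81 -1.64] w 0.0186
 rot about u of tool x from -ex deg -31.4 tilt err 0.11
```

```bash
python3 - <<'E'
from h import *
a=load('w5');K=a['K'];D=a['d']
Rc=np.array([[0,-.955,-.298],[1,0,0],[0,-.298,.955]]);Rc=R.from_matrix(Rc).as_matrix()
v,u=np.indices(D.shape);P=np.stack([(u-K[0,2])/K[0,0]*D,(v-K[1,2])/K[1,1]*D,D],-1)@Rc.T+[.0753,.0004,-.1428]
hsv=cv2.cvtColor(a['im'],cv2.COLOR_RGB2HSV)
sub=(v>180)&(v<216)&(u>252)&(u<304)&(P[...,2]>.085)&(P[...,2]<.125)
for lo in np.arange(.085,.125,.004): print(lo.round(3),(sub&(P[...,2]>lo)&(P[...,2]<lo+.004)).sum())
m=sub&(hsv[...,2]>200)&(hsv[...,1]<40)
Q=P[m];print(len(Q),np.median(Q,0),Q.min(0),Q.max(0))
med=np.median(Q[:,2]); q=Q[abs(Q[:,2]-med)<.0025]; n=np.linalg.svd(q-q.mean(0))[2][2];print('n',n,len(q))
# circle fit on outer edge: per row extremes
mm=(m&(abs(P[...,2]-med)<.004)).astype(np.uint8)
cn=max(cv2.findContours(mm,0,1)[0],key=cv2.contourArea)[:,0]
E=[(P[y,x,0],P[y,x,1]) for x,y in cn if y<212]
E=np.array(E)
# algebraic circle for outer pts
from scipy.optimize import least_squares
f=least_squares(lambda c:np.hypot(E[:,0]-c[0],E[:,1]-c[1])-.0197,[0,0],loss='soft_l1',f_scale=.0007);print('centre',f.x,np.abs(f.fun).mean())
# shaft flat
m=(abs(P[...,0]-.007)<.004)&(abs(P[...,1])<.012)&(P[...,2]<.092)&(P[...,2]>.06);q=P[m];print('shaft',len(q),q.mean(0),q[:,1].min(),q[:,1].max(),q[:,2].max())
E
```

```text
0.085 17
0.089 0
0.093 0
0.097 0
0.101 602
0.105 249
0.109 363
0.113 177
0.117 82
0.121 38
832 [ 0.0109014  -0.00049653  0.10400822] [-0.00437766 -0.01930953  0.08714008] [0.02290726 0.01842282 0.11606174]
n [-0.00268893 -0.00115909  0.99999571] 644
centre [ 0.00167428 -0.00025455] 0.003133436332199781
shaft 91 [0.00819393 0.00100187 0.07953547] -0.005201425242145165 0.007504456191340906 0.08803429424312087
```

Emit:
servo_tool(deltas=[0.12,-0.13,0,0,0,0,0,0,0.9,0,0,0,0,0,0.5,0,0,0,0,0,0,0,0,0])

```text
clock: 6.65
position: [0.5693, -0.086, 0.2051]
ee_rot: [0.207, 0.231, 0.949, 0.066]
contact_force: [-0.2, -0.1, -2.0]
width: 0.0183
```

```bash
python3 - <<'E'
from h import *
snap('wrist','w6')
gobolt(.0)
a=load('w6')
im=cv2.cvtColor(a['im'],cv2.COLOR_RGB2BGR)
cv2.imwrite('pics/z8.png',cv2.resize(im[150:270,220:340],None,fx=5,fy=5,interpolation=cv2.INTER_CUBIC))
E
```

```text
t 6.7 p [ 0.5692 -0.086   0.2053] | trans now-frame cm [-0.1   0.06  0.91] | trans after-turn-frame cm [-0.11  0.06  0.91] | turn deg [ 0.05  0.04 -1.34]
 tip rel mouth mm: along u 9.1 ex -1.1 ey 0.0 F.u -1.3 M.u -0.039 q [-0.39  0.1   1.9   0.28  0.77 -1.65] w 0.0189
 rot about u of tool x from -ex deg -31.3 tilt err 0.12
```

View pics/z8.png

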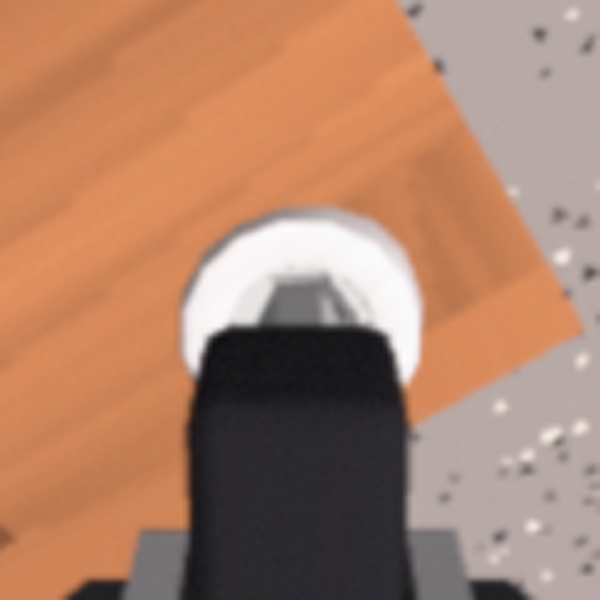

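Emit:
servo_tool(deltas=[0,0,0.4,0,0,0,0,0,0.4,0,0,0,0,0,0.2,0,0,0,0,0,0,0,0,0])

```text
clock: 7.1
position: [0.575, -0.0863, 0.1964]
ee_rot: [0.208, 0.231, 0.948, 0.066]
contact_force: [-0.4, 0.3, -1.1]
width: 0.0183
```

```bash
python3 - <<'E'
from h import *
gobolt(.0);print(st()[0]['contact_force'])
E
```

```text
t 7.1 p [ 0.575  -0.0863  0.1964] | trans now-frame cm [ 0.05  0.05 -0.14] | trans after-turn-frame cm [ 0.05  0.05 -0.14] | turn deg [ 0.05  0.22 -1.34]
 tip rel mouth mm: along u -1.4 ex 0.5 ey -0.8 F.u -0.8 M.u 0.036 q [-0.39  0.11  1.9   0.28  0.74 -1.65] w 0.0183
 rot about u of tool x from -ex deg -31.3 tilt err 0.25
[-0.40602909  0.29328467 -1.05185753]
```

Emit:
servo_tool(deltas=[0,0,0.4,0,0,0,0,0,0.4,0,0,0,0,0,0.3,0,0,0,0,0,0,0,0,0])

```text
clock: 7.5
position: [0.5802, -0.0861, 0.1856]
ee_rot: [0.208, 0.231, 0.948, 0.066]
contact_force: [0.2, 0.6, -0.7]
width: 0.0189
```

```bash
python3 - <<'E'
from h import *
gobolt(-.018);print(st()[0]['contact_force'])
E
```

```text
t 7.5 p [ 0.5802 -0.0861  0.1856] | trans now-frame cm [0.08 0.05 0.47] | trans after-turn-frame cm [0.07 0.05 0.47] | turn deg [ 0.05  0.23 -1.34]
 tip rel mouth mm: along u -13.3 ex 0.7 ey -0.9 F.u -0.7 M.u 0.002 q [-0.38  0.13  1.91  0.29  0.72 -1.66] w 0.0189
 rot about u of tool x from -ex deg -31.3 tilt err 0.26
[ 0.17913483  0.57227152 -0.65012526]
```

Emit:
servo_tool(deltas=[0,0,0.3,0,0,0,0,0,0.2,0,0,0,0,0,0.1,0,0,0,0,0,0,0,0,0])

```text
clock: 7.9
position: [0.5809, -0.0858, 0.1848]
ee_rot: [0.209, 0.229, 0.949, 0.065]
contact_force: [0.5, -0.5, -1.5]
width: 0.0187
```

```bash
python3 - <<'E'
from h import *
gobolt(-.018);print(st()[0]['contact_force'])
E
```

```text
t 7.9 p [ 0.5809 -0.0858  0.1848] | trans now-frame cm [0.1  0.02 0.36] | trans after-turn-frame cm [0.09 0.02 0.36] | turn deg [ 0.02  0.3  -1.09]
 tip rel mouth mm: along u -14.4 ex 1.2 ey -0.8 F.u -1.6 M.u 0.031 q [-0.38  0.13  1.91  0.29  0.71 -1.66] w 0.0187
 rot about u of tool x from -ex deg -31.1 tilt err 0.32
[ 0.45037036 -0.5126848  -1.53894585]
```

Emit:
servo_tool(deltas=[0,0,0.3,0,0,0,0,0,0.4,0,0,0])

```text
clock: 8.1
position: [0.5846, -0.0867, 0.1849]
ee_rot: [0.213, 0.227, 0.948, 0.064]
contact_force: [-20.8, -1.9, 32.9]
width: 0.0186
```

```bash
python3 - <<'E'
from h import *
gobolt(-.018);print(st()[0]['contact_force'])
snap('wrist','w7');snap('top','t7');snap('scene','s7')
gobolt(-.018);print(st()[0]['contact_force'])
a=load('w7');im=cv2.cvtColor(a['im'],cv2.COLOR_RGB2BGR)
cv2.imwrite('pics/z9.png',cv2.resize(im[150:350,220:340],None,fx=3,fy=3,interpolation=cv2.INTER_CUBIC))
K=a['K'];D=a['d']
Rc=np.array([[0,-.955,-.298],[1,0,0],[0,-.298,.955]]);Rc=R.from_matrix(Rc).as_matrix()
v,u=np.indices(D.shape);P=np.stack([(u-K[0,2])/K[0,0]*D,(v-K[1,2])/K[1,1]*D,D],-1)@Rc.T+[.0753,.0004,-.1428]
hsv=cv2.cvtColor(a['im'],cv2.COLOR_RGB2HSV)
m=(hsv[...,2]>200)&(hsv[...,1]<40)&(v>170)&(v<260)&(u>240)&(u<320)&(P[...,2]>.03)&(P[...,2]<.12)
q=P[m];print('rim',len(q),np.median(q,0),q.min(0),q.max(0))
m=(abs(P[...,0])<.04)&(abs(P[...,1])<.007)&(P[...,2]<-.015)&(P[...,2]>-.035)
q=P[m];print('bar top',np.median(q[:,2]),q[:,0].min(),q[:,0].max())
E
```

```text
t 8.1 p [ 0.5846 -0.0867  0.1849] | trans now-frame cm [ 0.44 -0.06  0.21] | trans after-turn-frame cm [ 0.44 -0.05  0.22] | turn deg [ 0.02  0.73 -0.86]
 tip rel mouth mm: along u -15.8 ex 5.0 ey -2.3 F.u 38.6 M.u 0.037 q [-0.38  0.14  1.91  0.29  0.7  -1.66] w 0.0186
 rot about u of tool x from -ex deg -30.9 tilt err 0.74
[-20.81112115  -1.94817079  32.89888829]
t 8.25 p [ 0.5845 -0.0867  0.185 ] | trans now-frame cm [ 0.44 -0.05  0.22] | trans after-turn-frame cm [ 0.44 -0.05  0.23] | turn deg [ 0.02  0.74 -0.86]
 tip rel mouth mm: along u -15.7 ex 5.0 ey -2.3 F.u 29.9 M.u 0.01 q [-0.38  0.14  1.91  0.29  0.7  -1.66] w 0.0186
 rot about u of tool x from -ex deg -30.9 tilt err 0.75
[-16.38368444  -2.12319343  25.29611183]
rim 901 [0.01651046 0.00034821 0.06424487] [-0.00243546 -0.01937689  0.06154189] [0.02556368 0.01917528 0.07685199]
bar top -0.020308294210962995 -0.02405269992479564 0.030085378055958685
```

View pics/z9.png

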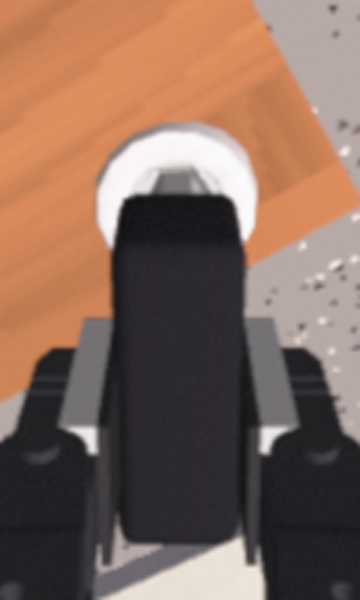

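Emit:
servo_tool(deltas=[0,0,0,0,0,0,0,0,0,0,0,0,0,0,0,0,0,0], jaw=5)

```text
clock: 8.55
position: [0.5855, -0.0871, 0.187]
ee_rot: [0.215, 0.227, 0.948, 0.063]
contact_force: [-0.5, -0.1, 0.4]
width: 0.0501
```

```bash
cat >> h.py <<'E'
RC=R.from_matrix(np.array([[0,-.955,-.298],[1,0,0],[0,-.298,.955]])).as_matrix()
def toolcloud(a):
    K=a['K'];D=a['d'];v,u=np.indices(D.shape)
    return np.stack([(u-K[0,2])/K[0,0]*D,(v-K[1,2])/K[1,1]*D,D],-1)@RC.T+[.0753,.0004,-.1428]
def bar(tag):
    """bar top face in tool frame: centre, normal, yaw"""
    a=load(tag);P=toolcloud(a);v=a['im'].max(-1)
    m=(v<75)&(abs(P[...,0])<.045)&(abs(P[...,1])<.04)&(P[...,2]<.02)&(P[...,2]>-.05)
    m=cv2.morphologyEx(m.astype(np.uint8),cv2.MORPH_OPEN,np.ones((3,3)))
    n,l,s_,c_=cv2.connectedComponentsWithStats(m)
    best=None
    for k in range(1,n):
        Q=P[l==k]
        if s_[k,4]<300: continue
        z=np.median(Q[:,2]); 
        # top plane by ransac-ish iter
        q=Q[abs(Q[:,2]-z)<.004]; 
        if len(q)<200: continue
        for _ in range(4):
            c=q.mean(0);nn=np.linalg.svd(q-c,full_matrices=False)[2][2];nn*=-np.sign(nn[2]);q=Q[abs((Q-c)@nn)<.0012]
        r=cv2.minAreaRect((q[:,:2]*1e3).astype(np.float32)); print('comp',k,s_[k],'ctr',np.round(r[0],1),np.round(r[1],1),'ang',round(r[2],1),'z',(q[:,2].mean()*1e3).round(1),'n',nn.round(3))
E
python3 - <<'E'
from h import *
gobolt(-.018)
snap('wrist','w8');bar('w8');print(st()[0]['contact_force'])
E
```

```text
t 8.55 p [ 0.5855 -0.0871  0.187 ] | trans now-frame cm [ 0.61 -0.1   0.36] | trans after-turn-frame cm [ 0.61 -0.09  0.37] | turn deg [ 0.06  1.   -0.86]
 tip rel mouth mm: along u -14.3 ex 7.1 ey -2.9 F.u 0.6 M.u -0.038 q [-0.38  0.13  1.91  0.29  0.7  -1.66] w 0.0501
 rot about u of tool x from -ex deg -30.9 tilt err 1.01
comp 1 [ 243  192   48  118 4976] ctr [16.2 -4.8] [19.2 52.1] ang 87.3 z -19.2 n [ 0.068 -0.044 -0.997]
comp 2 [208 260  23  78 980] ctr [  0.2 -25. ] [ 2.2 21.2] ang 88.6 z -28.9 n [ 0.027  0.999 -0.018]
comp 3 [ 328  260   24   79 1023] ctr [-0.6 26.2] [22.8  1.9] ang 0.5 z -27.5 n [ 0.016 -1.    -0.011]
[0.06919003 0.73227783 0.36060239]
```

View pics/w8.png

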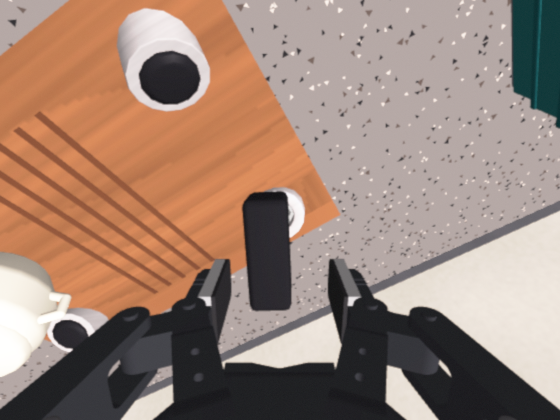

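Emit:
servo_tool(deltas=[0.7,-0.2,0.0,-1.2,-2,-1.3,0.7,-0.2,0.6,-1.2,-2,-1.3,0,0,0.5,0,0,0,0,0,0,0,0,0])

```text
clock: 9.0
position: [0.5793, -0.0842, 0.1687]
ee_rot: [0.254, 0.203, 0.943, 0.071]
contact_force: [-0.3, -0.1, 0.4]
width: 0.0498
```

```bash
python3 - <<'E'
from h import *
gobolt(-.018)
snap('wrist','w9');bar('w9');print(st()[0]['contact_force'])
E
```

```text
t 9.0 p [ 0.5793 -0.0842  0.1687] | trans now-frame cm [-0.8   0.29 -0.96] | trans after-turn-frame cm [-0.7   0.27 -1.04] | turn deg [2.46 5.03 1.75]
 tip rel mouth mm: along u -28.0 ex 1.1 ey 0.7 F.u 0.5 M.u 0.022 q [-0.41  0.12  2.02  0.45  0.56 -1.89] w 0.0498
 rot about u of tool x from -ex deg -28.4 tilt err 5.6
comp 1 [ 255  229   48  127 5605] ctr [1.1 0.3] [18.9 52.5] ang 89.9 z -33.3 n [-0.003 -0.002 -1.   ]
comp 2 [208 260  23  78 984] ctr [  0.1 -25.1] [ 2.1 21.4] ang 89.5 z -28.8 n [ 0.025  1.    -0.016]
comp 3 [ 328  260   24   79 1020] ctr [-0.2 26.2] [ 2.  22.7] ang 89.8 z -27.6 n [ 0.018 -1.    -0.011]
[-0.47585003  0.07680597  0.0034506 ]
```

Emit:
servo_tool(deltas=[0,0,0,0,0,0,0,0,0,0,0,0,0,0,0,0,0,0,0,0,0,0,0,0], jaw=0, grip_force=90)

```text
clock: 9.45
position: [0.5808, -0.0846, 0.1696]
ee_rot: [0.254, 0.202, 0.943, 0.07]
contact_force: [-1.0, -0.0, 0.1]
width: 0.0188
```

```bash
sed -i 's/^TIP=.*/TIP=np.array([.001,0,.0777])/' h.py; python3 - <<'E'
from h import *
gobolt(-.0175)
print(st()[0]['contact_force'])
snap('wrist','w10');bar('w10')
E
```

```text
t 9.45 p [ 0.5808 -0.0846  0.1696] | trans now-frame cm [-0.56  0.29  0.04] | trans after-turn-frame cm [-0.55  0.31 -0.02] | turn deg [2.42 5.   1.88]
 tip rel mouth mm: along u -17.4 ex 1.2 ey -0.4 F.u 0.5 M.u 0.005 q [-0.41  0.13  2.01  0.44  0.56 -1.88] w 0.0188
 rot about u of tool x from -ex deg -28.2 tilt err 5.56
[-1.04628195 -0.03543847  0.10314163]
comp 1 [ 216  226  147  127 8131] ctr [ 2.3 -0. ] [52.4 22. ] ang 2.8 z -33.2 n [-0.004  0.007 -1.   ]
```

Emit:
servo_tool(deltas=[-0.3,0.15,0,1.2,2.5,0,-0.25,0.15,0,1.2,2.5,0,0,0,0,0,0,0])

```text
clock: 9.8
position: [0.5865, -0.0844, 0.1732]
ee_rot: [0.207, 0.205, 0.955, 0.059]
contact_force: [-0.5, 0.5, -1.2]
width: 0.0186
```

```bash
python3 - <<'E'
from h import *
gobolt(-.0175)
print(st()[0]['contact_force'])
E
```

```text
t 9.8 p [ 0.5865 -0.0844  0.1732] | trans now-frame cm [ 0.04 -0.    0.06] | trans after-turn-frame cm [ 0.04 -0.01  0.06] | turn deg [-0.14 -0.04  1.75]
 tip rel mouth mm: along u -16.9 ex 0.2 ey -0.3 F.u -0.9 M.u -0.01 q [-0.37  0.16  1.92  0.28  0.69 -1.7 ] w 0.0186
 rot about u of tool x from -ex deg -28.2 tilt err 0.18
[-0.50090662  0.49638015 -1.20294651]
```

Straight and centred, so I'll start turning.

Emit:
servo_tool(deltas=[0,0,0.05,0,0,6,0,0,0,0,0,8,0,0,0,0,0,8,0,0,0,0,0,8,0,0,0,0,0,8,0,0,0,0,0,8])

```text
clock: 10.4
position: [0.5852, -0.086, 0.1715]
ee_rot: [0.169, 0.572, 0.791, 0.137]
contact_force: [-0.8, -0.8, -0.8]
width: 0.0191
```

```bash
python3 - <<'E'
from h import *
gobolt(-.0175,18)
print(st()[0]['contact_force'])
E
```

```text
t 10.4 p [ 0.5852 -0.086   0.1715] | trans now-frame cm [ 0.2   0.22 -0.03] | trans after-turn-frame cm [-0.23  0.18 -0.03] | turn deg [ -0.26   0.33 -93.66]
 tip rel mouth mm: along u -17.8 ex -0.7 ey -1.7 F.u -0.4 M.u 0.195 q [-0.37  0.15  1.92  0.29  0.68 -0.88] w 0.0191
 rot about u of tool x from -ex deg -75.7 tilt err 0.39
[-0.8080441  -0.82821318 -0.81778458]
```

Emit:
servo_tool(deltas=[0.05,0.1,0,0,0,8,0,0,0,0,0,8,0,0,0,0,0,8,0,0,0,0,0,8,0,0,0,0,0,8,0,0,0,0,0,8,0,0,0,0,0,8,0,0,0,0,0,8])

```text
clock: 11.2
position: [0.582, -0.0856, 0.17]
ee_rot: [0.068, 0.911, 0.348, 0.209]
contact_force: [-0.3, -0.2, -0.3]
width: 0.0187
```

```bash
python3 - <<'E'
from h import *
gobolt(-.0175,-140)
print(st()[0]['contact_force'])
E
```

```text
t 11.2 p [ 0.582  -0.0856  0.17  ] | trans now-frame cm [ 0.33  0.14 -0.02] | trans after-turn-frame cm [ 0.33  0.15 -0.03] | turn deg [ 0.63 -0.03 -2.05]
 tip rel mouth mm: along u -17.8 ex -2.9 ey -1.6 F.u -0.1 M.u 0.143 q [-0.38  0.15  1.94  0.29  0.67  0.27] w 0.0187
 rot about u of tool x from -ex deg -142.1 tilt err 0.64
[-0.27056512 -0.16849881 -0.25047474]
```

Emit:
servo_tool(deltas=[0.15,0.1,0,0,0,8,0.1,0,0,0,0,8,0,0,0,0,0,8,0,0,0,0,0,8,0,0,0,0,0,8,0,0,0,0,0,8,0,0,0,0,0,8,0,0,0,0,0,8])

```text
clock: 12.0
position: [0.5808, -0.0828, 0.1695]
ee_rot: [-0.06, 0.952, -0.208, 0.214]
contact_force: [1.4, 0.5, -1.0]
width: 0.0184
```

```bash
python3 - <<'E'
from h import *
gobolt(-.0175,-208)
print(st()[0]['contact_force'])
E
```

```text
t 12.0 p [ 0.5808 -0.0828  0.1695] | trans now-frame cm [ 0.44 -0.14 -0.02] | trans after-turn-frame cm [ 0.44 -0.14 -0.03] | turn deg [-0.04 -0.8  -0.58]
 tip rel mouth mm: along u -17.8 ex -3.5 ey 0.3 F.u -1.5 M.u 0.156 q [-0.37  0.15  1.95  0.3   0.66  1.42] w 0.0184
 rot about u of tool x from -ex deg 151.4 tilt err 0.81
[ 1.3633231   0.51644525 -1.00439905]
```

Emit:
servo_tool(deltas=[0.15,-0.05,0,0,0,8,0.15,-0.05,0,0,0,8,0,0,0,0,0,8,0,0,0,0,0,8,0,0,0,0,0,8,0,0,0,0,0,8])

```text
clock: 12.6
position: [0.5818, -0.0812, 0.1701]
ee_rot: [-0.148, 0.775, -0.59, 0.17]
contact_force: [1.6, 0.8, -0.3]
width: 0.0189
```

```bash
python3 - <<'E'
from h import *
gobolt(-.0175,-258)
print(st()[0]['contact_force'])
E
```

```text
t 12.6 p [ 0.5818 -0.0812  0.1701] | trans now-frame cm [ 0.26 -0.35 -0.02] | trans after-turn-frame cm [ 0.27 -0.34 -0.03] | turn deg [-1.   -0.39 -0.54]
 tip rel mouth mm: along u -17.8 ex -2.5 ey 1.6 F.u -1.0 M.u 0.174 q [-0.37  0.15  1.95  0.31  0.66  2.29] w 0.0189
 rot about u of tool x from -ex deg 101.5 tilt err 1.08
[ 1.63690488  0.7861904  -0.30293187]
```

Emit:
servo_tool(deltas=[0,0,0,0,0,0,0,0,0,0,0,0,0,0,0,0,0,0,0,0,0,0,0,0,0,0,0,0,0,0], jaw=8.5)

```text
clock: 13.1
position: [0.5816, -0.081, 0.1703]
ee_rot: [-0.148, 0.777, -0.588, 0.172]
contact_force: [-0.1, -0.5, -0.2]
width: 0.0848
```

```bash
python3 - <<'E'
from h import *
gobolt(-.0175,-258)
print(st()[0]['contact_force'])
snap('wrist','w11');bar('w11')
E
```

```text
t 13.1 p [ 0.5816 -0.081   0.1703] | trans now-frame cm [ 0.28 -0.35  0.01] | trans after-turn-frame cm [ 0.28 -0.35  0.  ] | turn deg [-1.18 -0.45 -0.18]
 tip rel mouth mm: along u -17.5 ex -2.3 ey 1.8 F.u -0.1 M.u -0.067 q [-0.37  0.14  1.95  0.31  0.65  2.28] w 0.0848
 rot about u of tool x from -ex deg 101.8 tilt err 1.27
[-0.06271166 -0.52676673 -0.19109977]
comp 1 [ 254  225   48  127 5676] ctr [ 3.  -0.2] [52.7 18.9] ang 0.0 z -32.9 n [ 0.002 -0.004 -1.   ]
```

View pics/w11.png

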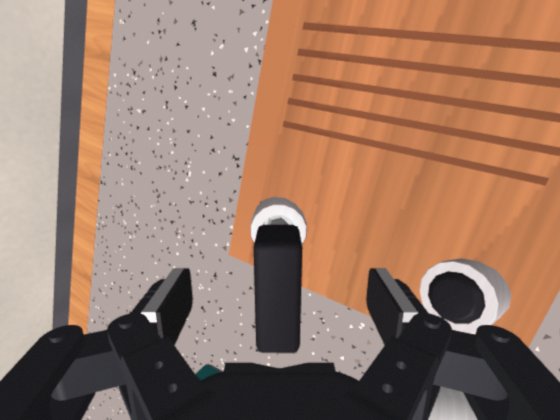

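Emit:
servo_tool(deltas=[0,0,0,0,0,-8.5,0,0,0,0,0,-8.5,0,0,0,0,0,-8.5,0,0,0,0,0,-8.5,0,0,0,0,0,-8.5,0,0,0,0,0,-8.5,0,0,0,0,0,-8.5,0,0,0,0,0,-8.5,0,0,0,0,0,-8.5,0,0,0,0,0,-8.5,0,0,0,0,0,-8.5,0,0,0,0,0,-8.5,0,0,0,0,0,-8.5,0,0,0,0,0,-8.5,0,0,0,0,0,-8.5,0,0,0,0,0,-8.5,0,0,0,0,0,-8.5,0,0,0,0,0,-8.5,0,0,0,0,0,-8.5,0,0,0,0,0,-8.5])

```text
clock: 15.15
position: [0.5829, -0.0815, 0.1711]
ee_rot: [0.163, 0.639, 0.734, 0.16]
contact_force: [-0.0, -0.3, 0.6]
width: 0.0851
```

```bash
python3 - <<'E'
from h import *
gobolt(-.0175,-78)
print(st()[0]['contact_force'])
snap('wrist','w12');bar('w12')
E
```

```text
t 15.15 p [ 0.5829 -0.0815  0.1711] | trans now-frame cm [-0.37  0.26  0.03] | trans after-turn-frame cm [-0.4   0.21  0.02] | turn deg [ 1.37  0.43 -8.01]
 tip rel mouth mm: along u -17.3 ex -0.8 ey 3.2 F.u 0.6 M.u -0.002 q [-0.38  0.14  1.95  0.32  0.65 -0.73] w 0.0851
 rot about u of tool x from -ex deg -86.0 tilt err 1.44
[-0.04801865 -0.290545    0.6290021 ]
comp 1 [ 248  234   59  128 5524] ctr [-2.2  0.1] [19.  52.8] ang 82.7 z -32.7 n [ 0.004  0.01  -1.   ]
```

Emit:
servo_tool(deltas=[-0.2,0,0,0.5,0,-7.3,0,0,0,0,0,0,0,0,0,0,0,0,0,0,0,0,0,0,0,0,0,0,0,0,0,0,0,0,0,0], jaw=0)

```text
clock: 15.8
position: [0.5829, -0.0833, 0.1712]
ee_rot: [0.17, 0.594, 0.773, 0.147]
contact_force: [1.1, -0.2, -1.1]
width: 0.0193
```

```bash
python3 - <<'E'
from h import *
gobolt(-.0175,-78)
print(st()[0]['contact_force'])
snap('wrist','w13');bar('w13')
E
```

```text
t 15.8 p [ 0.5829 -0.0833  0.1712] | trans now-frame cm [-0.22  0.26  0.05] | trans after-turn-frame cm [-0.22  0.26  0.04] | turn deg [ 0.83  0.48 -1.02]
 tip rel mouth mm: along u -17.1 ex -1.8 ey 1.2 F.u -1.5 M.u 0.033 q [-0.38  0.15  1.94  0.3   0.66 -0.84] w 0.0193
 rot about u of tool x from -ex deg -79.0 tilt err 0.96
[ 1.14725741 -0.19263984 -1.11998726]
comp 1 [ 216  231  146  126 8015] ctr [0.7 2.9] [41.2 53.3] ang 65.8 z -32.5 n [ 0.004  0.001 -1.   ]
```

Emit:
servo_tool(deltas=[0,0,0,0,0,8,0,0,0,0,0,8])

```text
clock: 16.05
position: [0.5829, -0.0834, 0.1713]
ee_rot: [0.147, 0.699, 0.679, 0.169]
contact_force: [-0.4, -0.2, 0.3]
width: 0.019
```

```bash
python3 - <<'E'
from h import *
gobolt(-.0175,-90)
E
```

```text
t 16.05 p [ 0.5829 -0.0834  0.1713] | trans now-frame cm [-0.13  0.29  0.05] | trans after-turn-frame cm [-0.16  0.28  0.04] | turn deg [ 0.93  0.27 -5.55]
 tip rel mouth mm: along u -17.1 ex -1.4 ey 1.2 F.u 0.5 M.u 0.125 q [-0.38  0.15  1.94  0.3   0.66 -0.55] w 0.019
 rot about u of tool x from -ex deg -95.6 tilt err 0.98
```

Emit:
servo_tool(deltas=[-0.05,0.05,0,0,0,8])

```text
clock: 16.15
position: [0.583, -0.0835, 0.1713]
ee_rot: [0.134, 0.746, 0.627, 0.18]
contact_force: [-0.7, 0.6, 1.5]
width: 0.0189
```

```bash
python3 - <<'E'
from h import *
gobolt(-.0175,-90)
E
```

```text
t 16.15 p [ 0.583  -0.0835  0.1713] | trans now-frame cm [-0.07  0.29  0.04] | trans after-turn-frame cm [-0.14  0.27  0.04] | turn deg [  0.91   0.17 -13.9 ]
 tip rel mouth mm: along u -17.1 ex -1.3 ey 1.0 F.u 1.6 M.u 0.051 q [-0.38  0.15  1.94  0.3   0.66 -0.41] w 0.0189
 rot about u of tool x from -ex deg -103.9 tilt err 0.93
```

Emit:
servo_tool(deltas=[-0.05,0.05,0,0,0,8])

```text
clock: 16.25
position: [0.583, -0.0837, 0.1713]
ee_rot: [0.12, 0.79, 0.571, 0.189]
contact_force: [-2.1, 1.0, 1.5]
width: 0.0188
```

```bash
python3 - <<'E'
from h import *
gobolt(-.0175,-90)
E
```

```text
t 16.25 p [ 0.583  -0.0837  0.1713] | trans now-frame cm [-0.02  0.29  0.04] | trans after-turn-frame cm [-0.13  0.26  0.04] | turn deg [  0.87   0.06 -22.26]
 tip rel mouth mm: along u -17.1 ex -1.1 ey 0.9 F.u 2.3 M.u 0.054 q [-0.38  0.15  1.94  0.3   0.66 -0.26] w 0.0188
 rot about u of tool x from -ex deg -112.3 tilt err 0.87
```

Emit:
servo_tool(deltas=[0,0.05,0,0,0,7])

```text
clock: 16.35
position: [0.5832, -0.0835, 0.1714]
ee_rot: [0.107, 0.825, 0.519, 0.196]
contact_force: [-0.1, -0.1, 1.0]
width: 0.0187
```

```bash
python3 - <<'E'
from h import *
gobolt(-.0175,-90);print(st()[0]['moment'])
E
```

```text
t 16.35 p [ 0.5832 -0.0835  0.1714] | trans now-frame cm [-0.    0.28  0.04] | trans after-turn-frame cm [-0.14  0.25  0.04] | turn deg [ 8.400e-01 -1.000e-02 -2.959e+01]
 tip rel mouth mm: along u -17.1 ex -0.9 ey 1.0 F.u 0.9 M.u 0.169 q [-0.38  0.15  1.94  0.3   0.67 -0.13] w 0.0187
 rot about u of tool x from -ex deg -119.6 tilt err 0.84
[-0.07996762  0.36423379  0.16075295]
```

Emit:
servo_tool(deltas=[0,0.05,0,0,0,7])

```text
clock: 16.45
position: [0.5832, -0.0836, 0.1714]
ee_rot: [0.094, 0.856, 0.466, 0.202]
contact_force: [-0.8, 0.5, 0.6]
width: 0.019
```

```bash
python3 - <<'E'
from h import *
gobolt(-.0175,-90);print(st()[0]['moment'])
E
```

```text
t 16.45 p [ 0.5832 -0.0836  0.1714] | trans now-frame cm [0.04 0.28 0.04] | trans after-turn-frame cm [-0.14  0.24  0.04] | turn deg [  0.79  -0.07 -36.87]
 tip rel mouth mm: along u -17.1 ex -0.8 ey 0.9 F.u 0.8 M.u 0.29 q [-0.38  0.15  1.94  0.3   0.67 -0.  ] w 0.019
 rot about u of tool x from -ex deg -126.9 tilt err 0.79
[-0.13172647  0.38166457  0.27071757]
```

Emit:
servo_tool(deltas=[0,0.05,0,0,0,6])

```text
clock: 16.55
position: [0.5833, -0.0837, 0.1714]
ee_rot: [0.083, 0.881, 0.419, 0.207]
contact_force: [-1.0, -0.9, 1.1]
width: 0.0184
```

```bash
python3 - <<'E'
from h import *
gobolt(-.0175,-90);print(st()[0]['moment'])
E
```

```text
t 16.55 p [ 0.5833 -0.0837  0.1714] | trans now-frame cm [0.07 0.26 0.04] | trans after-turn-frame cm [-0.12  0.24  0.04] | turn deg [  0.74  -0.11 -43.12]
 tip rel mouth mm: along u -17.1 ex -0.7 ey 0.7 F.u 1.5 M.u 0.314 q [-0.38  0.15  1.94  0.3   0.67  0.11] w 0.0184
 rot about u of tool x from -ex deg -133.1 tilt err 0.74
[-0.11130692  0.31618507  0.30520367]
```

Emit:
servo_tool(deltas=[0,0.05,0,0,0,5])

```text
clock: 16.65
position: [0.5833, -0.0837, 0.1714]
ee_rot: [0.073, 0.899, 0.378, 0.21]
contact_force: [-0.7, 0.1, 0.1]
width: 0.019
```

```bash
python3 - <<'E'
from h import *
gobolt(-.0175,-90);print(st()[0]['moment'])
E
```

```text
t 16.65 p [ 0.5833 -0.0837  0.1714] | trans now-frame cm [0.1  0.25 0.04] | trans after-turn-frame cm [-0.12  0.24  0.04] | turn deg [  0.69  -0.15 -48.33]
 tip rel mouth mm: along u -17.1 ex -0.7 ey 0.7 F.u 0.4 M.u 0.247 q [-0.38  0.15  1.94  0.3   0.67  0.2 ] w 0.019
 rot about u of tool x from -ex deg -138.3 tilt err 0.7
[-0.01544667  0.33714726  0.2762766 ]
```

Emit:
servo_tool(deltas=[0,0,0,0,0,5])

```text
clock: 16.75
position: [0.5833, -0.0837, 0.1714]
ee_rot: [0.063, 0.915, 0.337, 0.213]
contact_force: [-0.1, -0.7, 0.2]
width: 0.0189
```

```bash
python3 - <<'E'
from h import *
gobolt(-.0175,-90);print(st()[0]['moment'])
snap('wrist','w14');a=load('w14');im=cv2.cvtColor(a['im'],cv2.COLOR_RGB2BGR)
gobolt(-.0175,-90);print(st()[0]['moment'])
cv2.imwrite('pics/z10.png',cv2.resize(im[150:370,200:360],None,fx=2.7,fy=2.7,interpolation=cv2.INTER_CUBIC))
E
```

```text
t 16.75 p [ 0.5833 -0.0837  0.1714] | trans now-frame cm [0.12 0.24 0.04] | trans after-turn-frame cm [-0.12  0.24  0.04] | turn deg [  0.69  -0.18 -53.54]
 tip rel mouth mm: along u -17.1 ex -0.7 ey 0.6 F.u 0.2 M.u 0.147 q [-0.38  0.15  1.94  0.3   0.67  0.29] w 0.0189
 rot about u of tool x from -ex deg -143.5 tilt err 0.7
[-0.1009189   0.20345213  0.1221251 ]
t 16.8 p [ 0.5833 -0.0837  0.1714] | trans now-frame cm [0.12 0.24 0.04] | trans after-turn-frame cm [-0.12  0.23  0.04] | turn deg [  0.7   -0.18 -53.7 ]
 tip rel mouth mm: along u -17.1 ex -0.6 ey 0.6 F.u 0.1 M.u -0.078 q [-0.38  0.15  1.94  0.3   0.67  0.29] w 0.019
 rot about u of tool x from -ex deg -143.7 tilt err 0.7
[-0.00064672  0.21938413 -0.07936858]
```

View pics/z10.png

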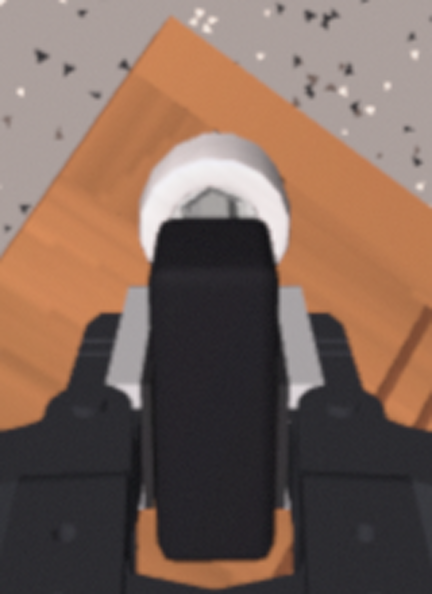

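```bash
python3 - <<'E'
from h import *
o=[]
for t in('w7','w11','w12','w14'):
    a=load(t);im=cv2.cvtColor(a['im'],cv2.COLOR_RGB2BGR);o.append(cv2.resize(im[185:245,250:310],(390,290),interpolation=cv2.INTER_CUBIC))
cv2.imwrite('pics/z11.png',np.vstack([np.hstack(o[:2]),np.hstack(o[2:])]))
E
```

```text
(no output)
```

View pics/z11.png

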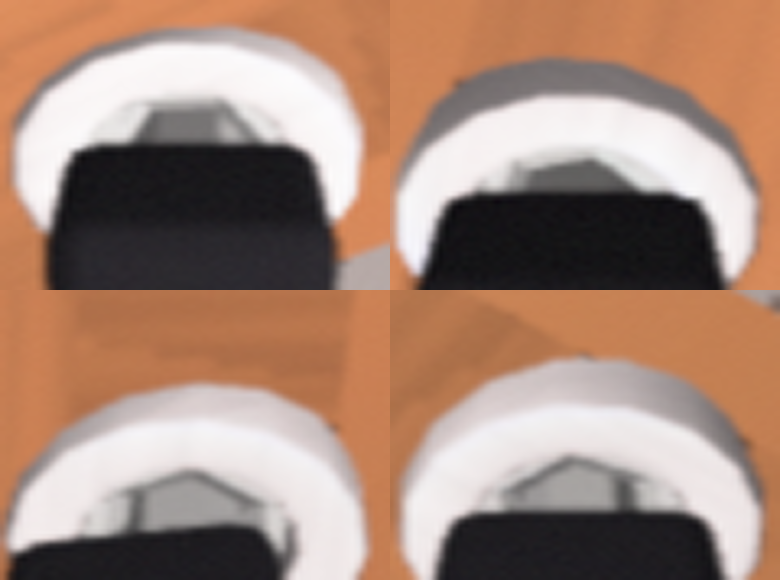

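```bash
python3 - <<'E'
from h import *
for t in('w7','w11','w12','w14'):
    a=load(t);P=toolcloud(a);hsv=cv2.cvtColor(a['im'],cv2.COLOR_RGB2HSV);v,u=np.indices(a['d'].shape)
    m=(hsv[...,2]>200)&(hsv[...,1]<40)&(v>170)&(v<260)&(u>235)&(u<325)&(P[...,2]>.03)&(P[...,2]<.12)
    q=P[m];print(t,'rim',len(q),np.median(q,0).round(4))
    cols=slice(262,302,3)
    for r in range(200,225,3): print(r,' '.join(f"{P[r,c,0]*1e3:.0f},{P[r,c,2]*1e3:.0f}" for c in range(262,303,4)))
E
```

```text
w7 rim 901 [0.0165 0.0003 0.0642]
200 21,64 21,63 21,65 21,64 21,64 22,63 21,63 21,63 22,63 20,67 17,80
203 19,63 19,63 19,65 19,65 19,65 19,64 19,64 19,64 19,64 19,64 17,71
206 17,62 17,64 14,72 15,72 14,73 14,73 15,72 17,63 17,63 17,63 16,66
209 15,64 14,65 12,73 12,73 12,72 12,73 12,74 12,71 15,64 14,65 14,65
212 12,64 10,72 9,74 12,67 12,67 12,65 9,75 10,73 12,65 12,65 13,64
215 10,65 30,-0 30,0 30,-0 31,-1 30,1 30,-0 30,2 30,-0 10,65 10,64
218 30,-3 30,-4 30,-3 30,-4 30,-3 30,-4 30,-4 30,-4 30,-4 29,-0 8,65
221 29,-6 30,-8 30,-8 30,-9 29,-7 30,-8 30,-7 30,-8 29,-7 29,-6 6,63
224 29,-10 30,-12 29,-11 29,-11 30,-11 30,-12 29,-11 30,-12 30,-12 29,-10 3,64
w11 rim 826 [ 0.0117 -0.0003  0.0523]
200 18,75 20,69 21,65 22,62 22,62 22,61 22,63 21,66 21,65 22,63 22,61
203 18,68 20,61 21,58 22,55 21,56 22,55 21,56 20,59 19,64 19,63 19,63
206 18,59 19,55 20,53 75,-143 20,52 20,53 20,53 20,54 19,56 17,63 17,62
209 18,53 18,52 18,53 18,53 18,52 18,52 18,52 18,53 18,53 16,58 16,61
212 16,54 16,53 16,53 16,53 16,52 16,52 16,52 16,52 16,52 16,53 14,59
215 14,51 14,52 14,53 14,52 11,60 11,61 75,-
[... 813 characters left out ...]
 8,52 7,53 5,60 4,62 4,61 4,61 8,51 7,52 7,53 7,55
w14 rim 1002 [ 0.011  -0.003   0.0528]
200 19,72 19,72 19,73 19,74 19,72 19,74 19,74 18,76 18,77 18,78 17,81
203 17,70 17,72 17,71 19,65 19,64 19,66 19,64 17,70 15,77 15,78 15,78
206 15,70 17,63 18,60 18,58 18,58 18,59 18,60 17,62 16,67 13,77 13,79
209 14,65 16,58 17,55 18,53 18,53 18,53 18,53 17,57 16,60 14,67 11,78
212 15,56 16,53 16,52 16,53 16,53 16,53 16,52 16,52 15,54 14,59 10,71
215 14,53 14,52 14,53 14,51 13,54 14,52 14,53 14,52 14,53 13,54 11,61
218 12,52 12,52 12,52 12,53 11,53 12,52 12,52 12,52 12,52 11,53 11,56
221 9,53 9,53 9,53 7,60 6,62 6,61 7,60 9,54 10,52 10,52 10,52
224 7,53 7,54 5,60 4,62 4,61 5,60 4,62 5,61 7,53 7,52 7,54
```

Emit:
servo_tool(deltas=[0,0,0,0,0,5])

```text
clock: 16.9
position: [0.5833, -0.0837, 0.1714]
ee_rot: [0.054, 0.929, 0.295, 0.216]
contact_force: [0.5, 0.5, 1.4]
width: 0.0189
```

```bash
python3 - <<'E'
from h import *
gobolt(-.0175,-90);print(st()[0]['moment'])
E
```

```text
t 16.9 p [ 0.5833 -0.0837  0.1714] | trans now-frame cm [0.14 0.23 0.04] | trans after-turn-frame cm [-0.13  0.24  0.04] | turn deg [  0.69  -0.21 -58.76]
 tip rel mouth mm: along u -17.1 ex -0.6 ey 0.6 F.u 1.0 M.u 0.067 q [-0.38  0.15  1.94  0.3   0.67  0.38] w 0.0189
 rot about u of tool x from -ex deg -148.8 tilt err 0.7
[-0.05863577  0.23737382  0.05391672]
```

Emit:
servo_tool(deltas=[0,0,0,0,0,5])

```text
clock: 17.0
position: [0.5833, -0.0837, 0.1714]
ee_rot: [0.044, 0.942, 0.253, 0.218]
contact_force: [-0.9, -0.5, 0.9]
width: 0.019
```

```bash
python3 - <<'E'
from h import *
gobolt(-.0175,-90);print(st()[0]['moment'])
E
```

```text
t 17.0 p [ 0.5833 -0.0837  0.1714] | trans now-frame cm [0.16 0.21 0.04] | trans after-turn-frame cm [-0.12  0.24  0.04] | turn deg [  0.7   -0.24 -63.9 ]
 tip rel mouth mm: along u -17.1 ex -0.5 ey 0.4 F.u 1.3 M.u -0.027 q [-0.38  0.15  1.94  0.3   0.67  0.47] w 0.019
 rot about u of tool x from -ex deg -153.9 tilt err 0.71
[-0.05065992  0.26185545 -0.04431172]
```

Emit:
servo_tool(deltas=[0,0,0,0,0,0,0,0,0,0,0,0,0,0,0,0,0,0], jaw=6)

```text
clock: 17.3
position: [0.5833, -0.0836, 0.1712]
ee_rot: [0.044, 0.941, 0.255, 0.218]
contact_force: [-0.0, 0.4, 0.9]
width: 0.06
```

```bash
python3 - <<'E'
from h import *
gobolt(-.0175,-90);print(st()[0]['moment'],st()[0]['contact_force'])
snap('wrist','w15');bar('w15');a=load('w15');im=cv2.cvtColor(a['im'],cv2.COLOR_RGB2BGR)
cv2.imwrite('pics/z12.png',cv2.resize(im[150:370,200:360],None,fx=2.7,fy=2.7,interpolation=cv2.INTER_CUBIC))
E
```

```text
t 17.3 p [ 0.5833 -0.0836  0.1712] | trans now-frame cm [0.16 0.23 0.02] | trans after-turn-frame cm [-0.13  0.24  0.02] | turn deg [  0.68  -0.25 -63.65]
 tip rel mouth mm: along u -17.3 ex -0.6 ey 0.6 F.u 0.8 M.u -0.036 q [-0.38  0.15  1.94  0.3   0.67  0.46] w 0.06
 rot about u of tool x from -ex deg -153.6 tilt err 0.7
[-0.00720838  0.2292372  -0.03596288] [-0.02682215  0.40266313  0.90223712]
comp 1 [ 257  231   47  128 5595] ctr [-0.7  0.6] [52.8 18.9] ang 0.7 z -32.9 n [ 0.002 -0.003 -1.   ]
comp 2 [ 338  261   28   77 1141] ctr [-0.5 30.9] [22.9  1.9] ang 0.2 z -28.3 n [ 0.014 -1.    -0.005]
comp 3 [ 194  262   27   76 1113] ctr [ -0.2 -29.9] [21.9  2.1] ang 0.1 z -29.4 n [ 0.021  1.    -0.011]
```

View pics/z12.png

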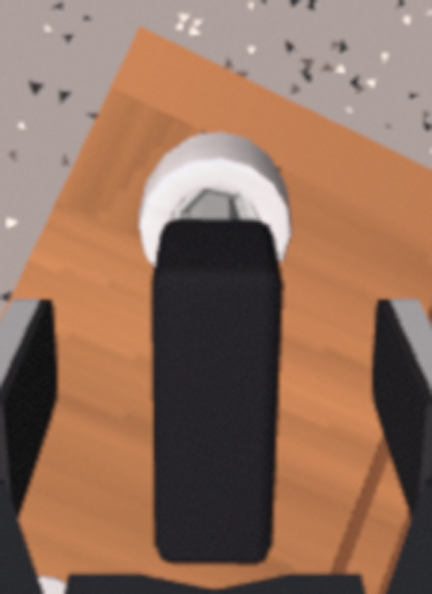

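Emit:
servo_tool(deltas=[0,0,-2,0,0,0,1.0,0,-3,0,6,0,2,0,-2,0,8,0,2,0,0,0,8,0,2,0,0,0,0,0,0,0,0,0,0,0], jaw=8.5)

```text
clock: 17.95
position: [0.5948, -0.0537, 0.2681]
ee_rot: [-0.002, 0.888, 0.263, 0.377]
contact_force: [0.6, 0.0, 0.9]
width: 0.0848
```

```bash
python3 - <<'E'
from h import *
gobolt(-.0175,-90)
snap('wrist','w16');snap('scene','s16');snap('top','t16')
a=load('s16');im=cv2.cvtColor(a['im'],cv2.COLOR_RGB2BGR)
cv2.imwrite('pics/z13.png',cv2.resize(im[150:270,185:310],None,fx=4.5,fy=4.5,interpolation=cv2.INTER_CUBIC))
E
```

```text
t 17.95 p [ 0.5948 -0.0537  0.2681] | trans now-frame cm [-8.42  0.38  5.63] | trans after-turn-frame cm [-3.04 -5.08  8.23] | turn deg [ 11.57 -18.28 -62.44]
 tip rel mouth mm: along u 70.1 ex 76.1 ey 41.8 F.u 0.6 M.u -0.042 q [-0.53  0.02  2.    0.87  0.74 -0.09] w 0.0848
 rot about u of tool x from -ex deg -153.1 tilt err 20.56
```

View pics/w16.png

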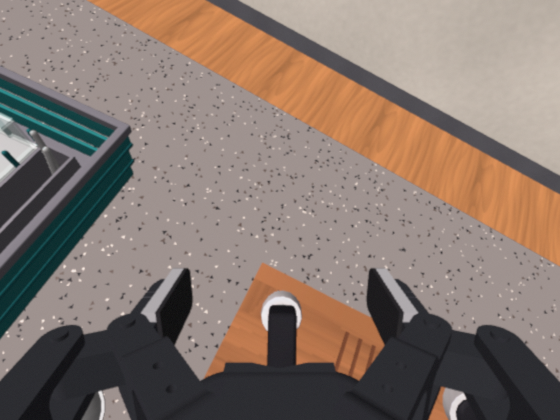

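View pics/z13.png

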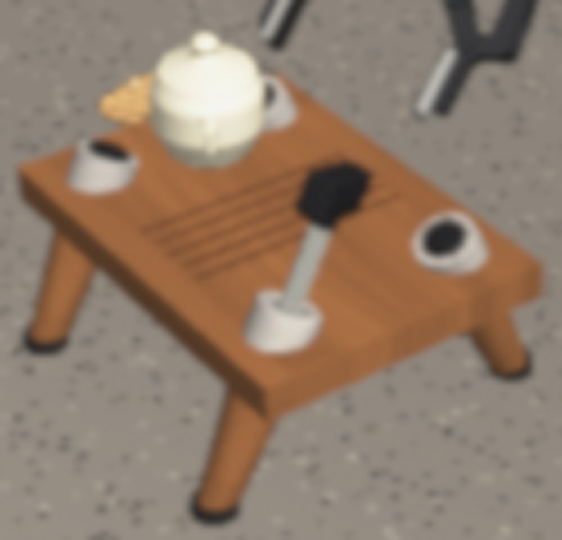

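```bash
python3 - <<'E'
from h import *
s,p,Rm=st();K=load('w16')['K']
def tp(P):
    q=RC.T@(np.array(P)-[.0753,.0004,-.1428]); return (K[:2,:2]@(q[:2]/q[2])+K[:2,2]).round(0),q[2].round(3)
m=Rm.inv().apply(M+.008*u0-p); b=Rm.inv().apply(M+.085*u0-p);print(m,b)
for ang in(-20,-30,-40,-50):
  Ry=R.from_rotvec([0,np.radians(ang),0])
  for sh in ([0,0,0],[.03,0,0],[.03,0,-.03],[0,0,-.03]): print(ang,sh,tp(Ry.inv().apply(m)-sh),tp(Ry.inv().apply(b)-sh))
E
```

```text
[-0.09895239  0.0055735   0.10453715] [-0.07219263  0.00557434  0.03233677]
-20 [0, 0, 0] (array([284., 259.]), np.float64(0.302)) (array([286., 303.]), np.float64(0.228))
-20 [0.03, 0, 0] (array([284., 286.]), np.float64(0.311)) (array([286., 336.]), np.float64(0.237))
-20 [0.03, 0, -0.03] (array([284., 272.]), np.float64(0.339)) (array([285., 313.]), np.float64(0.266))
-20 [0, 0, -0.03] (array([284., 247.]), np.float64(0.331)) (array([285., 283.]), np.float64(0.257))
-30 [0, 0, 0] (array([284., 234.]), np.float64(0.302)) (array([286., 285.]), np.float64(0.234))
-30 [0.03, 0, 0] (array([284., 261.]), np.float64(0.311)) (array([286., 318.]), np.float64(0.243))
-30 [0.03, 0, -0.03] (array([284., 249.]), np.float64(0.34)) (array([285., 297.]), np.float64(0.271))
-30 [0, 0, -0.03] (array([284., 224.]), np.float64(0.331)) (array([285., 267.]), np.float64(0.262))
-40 [0, 0, 0] (array([284., 209.]), np.float64(0.298)) (array([286., 267.]), np.float64(0.237))
-40 [0.03, 0, 0] (array([284., 237.]), np.float64(0.307)) (array([285., 300.]), np.float64(0.246))
-40 [0.03, 0, -0.03] (array([284., 227.]), np.float64(0.336)) (array([285., 281.]), np.float64(0.275))
-40 [0, 0, -0.03] (array([284., 201.]), np.float64(0.327)) (array([285., 251.]), np.float64(0.266))
-50 [0, 0, 0] (array([284., 184.]), np.float64(0.29)) (array([286., 249.]), np.float64(0.238))
-50 [0.03, 0, 0] (array([284., 214.]), np.float64(0.299)) (array([285., 283.]), np.float64(0.247))
-50 [0.03, 0, -0.03] (array([284., 206.]), np.float64(0.328)) (array([285., 266.]), np.float64(0.275))
-50 [0, 0, -0.03] (array([284., 178.]), np.float64(0.319)) (array([285., 235.]), np.float64(0.266))
```

Emit:
servo_tool(deltas=[0,0,0,0,-8,0,0,0,0,0,-8,0,0,0,0,0,-8,0,0,0,0,0,-8,0,0,0,0,0,-8,0,0,0,0,0,0,0])

```text
clock: 18.7
position: [0.589, -0.0488, 0.2576]
ee_rot: [0.07, 0.96, 0.258, 0.081]
contact_force: [0.3, 1.0, -0.8]
width: 0.0851
```

```bash
python3 - <<'E'
from h import *
gobolt(-.0175,-90)
snap('wrist','w17')
a=load('w17');im=cv2.cvtColor(a['im'],cv2.COLOR_RGB2BGR)
cv2.imwrite('pics/z14.png',cv2.resize(im[170:290,225:345],None,fx=5,fy=5,interpolation=cv2.INTER_CUBIC))
E
```

```text
t 18.7 p [ 0.589  -0.0488  0.2576] | trans now-frame cm [-3.12  1.42  8.63] | trans after-turn-frame cm [-3.56 -4.14  7.51] | turn deg [ -9.47  13.33 -62.2 ]
 tip rel mouth mm: along u 60.2 ex 23.1 ey 26.8 F.u -0.9 M.u 0.041 q [-0.16  0.18  1.59 -0.07  1.17  0.9 ] w 0.0851
 rot about u of tool x from -ex deg -152.5 tilt err 15.56
```

View pics/z14.png

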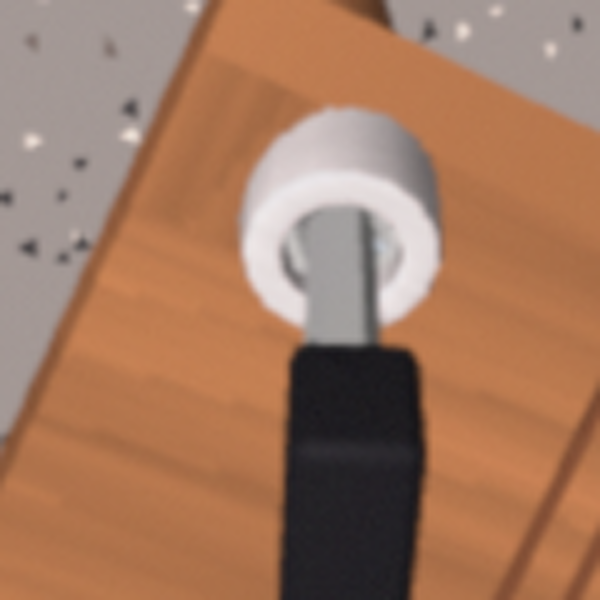

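```bash
python3 - <<'E'
from h import *
o=[]
for t in('w11','w12','w14','w15'):
    a=load(t);im=cv2.cvtColor(a['im'],cv2.COLOR_RGB2BGR);c=im[205:240,255:303].astype(float);c=np.clip((c-60)*1.35,0,255).astype(np.uint8);o.append(cv2.resize(c,(400,292),interpolation=cv2.INTER_CUBIC))
cv2.imwrite('pics/z15.png',np.vstack([np.hstack(o[:2]),np.hstack(o[2:])]))
E
```

```text
(no output)
```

View pics/z15.png

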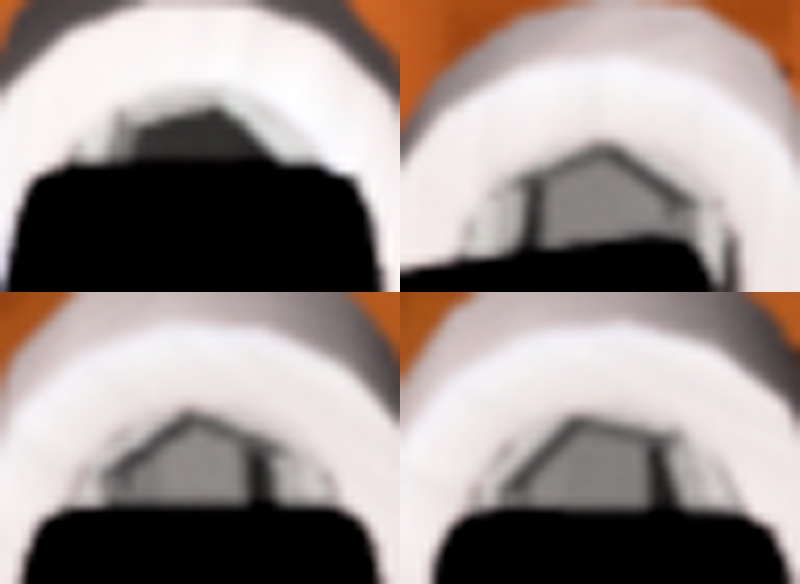

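```bash
python3 - <<'E'
from h import *
T=R.from_quat([.941,.255,.218,.044]).as_matrix()
goto([.5833,-.0836,.1712],T[:,2],T[:,0])
bar('w17')
E
```

```text
t 18.75 p [ 0.5872 -0.0491  0.2569] | trans now-frame cm [-3.1   1.28  8.62] | trans after-turn-frame cm [-5.35  1.15  7.46] | turn deg [-1.47 16.09  1.04]
```

Emit:
servo_tool(deltas=[0,0,0,-0.7,8,0.5,0,0,0,-0.7,8,0.5,-2.7,0.6,0,0,0,0,-2.6,0.5,0,0,0,0,0,0,3.5,0,0,0,0,0,2.5,0,0,0,0,0,0,0,0,0])

```text
clock: 19.45
position: [0.5665, -0.086, 0.1768]
ee_rot: [0.043, 0.941, 0.252, 0.223]
contact_force: [-0.3, -0.1, 0.6]
width: 0.0853
```

```bash
python3 - <<'E'
from h import *
T=R.from_quat([.941,.255,.218,.044]).as_matrix()
goto([.5833,-.0836,.1712],T[:,2],T[:,0])
snap('wrist','w18');bar('w18')
E
```

```text
t 19.45 p [ 0.5665 -0.086   0.1768] | trans now-frame cm [1.2  0.45 1.25] | trans after-turn-frame cm [1.21 0.46 1.24] | turn deg [ 0.11 -0.55 -0.34]
comp 1 [ 268  200   45  118 4879] ctr [11.7  5.2] [52.6 18.7] ang 0.5 z -20.4 n [ 0.01  -0.002 -1.   ]
```

Emit:
servo_tool(deltas=[1.15,0.5,0.6,0,-0.5,0,0,0,0.6,0,0,0,0,0,0,0,0,0])

```text
clock: 19.8
position: [0.5813, -0.0852, 0.1748]
ee_rot: [0.046, 0.941, 0.252, 0.22]
contact_force: [-0.5, 0.1, -0.4]
width: 0.0852
```

```bash
python3 - <<'E'
from h import *
snap('wrist','w19');bar('w19');gobolt(-.0175,-150)
E
```

```text
comp 1 [ 255  226   46  124 5305] ctr [ 0.7 -0.4] [53.3 18.9] ang 0.3 z -28.7 n [ 0.006  0.005 -1.   ]
t 19.85 p [ 0.5817 -0.0854  0.1755] | trans now-frame cm [ 0.15 -0.02  0.48] | trans after-turn-frame cm [ 0.16 -0.01  0.48] | turn deg [ 0.82 -0.81 -4.  ]
 tip rel mouth mm: along u -12.7 ex 0.2 ey -1.4 F.u 0.0 M.u 0.027 q [-0.38  0.14  1.94  0.31  0.67  0.46] w 0.0848
 rot about u of tool x from -ex deg -154.0 tilt err 1.15
```

Emit:
servo_tool(deltas=[0.05,0,0.3,0.4,-0.4,0,0,0,0,0,0,0,0,0,0,0,0,0,0,0,0,0,0,0,0,0,0,0,0,0,0,0,0,0,0,0], jaw=0, grip_force=110)

```text
clock: 20.45
position: [0.5823, -0.0844, 0.1742]
ee_rot: [0.043, 0.942, 0.252, 0.217]
contact_force: [1.3, 0.1, -1.2]
width: 0.0183
```

Emit:
servo_tool(deltas=[0,0,0.1,0,0,0])

```text
clock: 20.55
position: [0.5826, -0.0844, 0.1741]
ee_rot: [0.043, 0.942, 0.253, 0.217]
contact_force: [-9.2, 1.2, 13.9]
width: 0.0181
```

```bash
python3 - <<'E'
from h import *
gobolt(-.0175,-150)
E
```

```text
t 20.55 p [ 0.5826 -0.0844  0.1741] | trans now-frame cm [0.08 0.05 0.31] | trans after-turn-frame cm [0.08 0.06 0.31] | turn deg [ 0.4  -0.49 -3.94]
 tip rel mouth mm: along u -14.4 ex -0.1 ey -0.1 F.u 16.4 M.u -0.041 q [-0.38  0.15  1.93  0.3   0.68  0.47] w 0.0181
 rot about u of tool x from -ex deg -153.9 tilt err 0.64
```

Emit:
servo_tool(deltas=[0,0,0.05,0,0,4])

```text
clock: 20.65
position: [0.5825, -0.0844, 0.1742]
ee_rot: [0.036, 0.95, 0.219, 0.219]
contact_force: [-4.1, 0.2, 3.6]
width: 0.0183
```

```bash
python3 - <<'E'
from h import *
gobolt(-.0175,-150)
E
```

```text
t 20.65 p [ 0.5825 -0.0844  0.1742] | trans now-frame cm [0.09 0.05 0.33] | trans after-turn-frame cm [0.09 0.06 0.33] | turn deg [ 0.39 -0.49 -7.99]
 tip rel mouth mm: along u -14.2 ex -0.2 ey -0.2 F.u 4.9 M.u -0.019 q [-0.38  0.15  1.93  0.3   0.68  0.54] w 0.0183
 rot about u of tool x from -ex deg -158.0 tilt err 0.64
```

Emit:
servo_tool(deltas=[0,0,0,0,0,4])

```text
clock: 20.75
position: [0.5822, -0.0845, 0.1743]
ee_rot: [0.028, 0.957, 0.185, 0.22]
contact_force: [1.2, -0.7, -1.3]
width: 0.0184
```

```bash
python3 - <<'E'
from h import *
gobolt(-.0175,-150)
E
```

```text
t 20.75 p [ 0.5822 -0.0845  0.1743] | trans now-frame cm [0.12 0.04 0.35] | trans after-turn-frame cm [0.11 0.07 0.35] | turn deg [  0.38  -0.49 -12.13]
 tip rel mouth mm: along u -14.0 ex -0.4 ey -0.3 F.u -1.6 M.u 0.011 q [-0.38  0.14  1.93  0.3   0.68  0.61] w 0.0184
 rot about u of tool x from -ex deg -162.1 tilt err 0.63
```

Emit:
servo_tool(deltas=[0,0,0,0,0,4])

```text
clock: 20.85
position: [0.582, -0.0845, 0.1741]
ee_rot: [0.02, 0.964, 0.15, 0.221]
contact_force: [-0.6, -0.3, -0.0]
width: 0.0179
```

```bash
python3 - <<'E'
from h import *
gobolt(-.0175,-150)
E
```

```text
t 20.85 p [ 0.582  -0.0845  0.1741] | trans now-frame cm [0.15 0.04 0.34] | trans after-turn-frame cm [0.13 0.08 0.34] | turn deg [  0.37  -0.48 -16.28]
 tip rel mouth mm: along u -14.1 ex -0.7 ey -0.5 F.u 0.2 M.u -0.032 q [-0.38  0.14  1.93  0.3   0.68  0.69] w 0.0179
 rot about u of tool x from -ex deg -166.3 tilt err 0.61
```

Emit:
servo_tool(deltas=[0,0,0,0,0,4])

```text
clock: 20.95
position: [0.582, -0.0846, 0.1741]
ee_rot: [0.012, 0.968, 0.115, 0.221]
contact_force: [-0.7, -0.2, -0.6]
width: 0.0184
```

```bash
python3 - <<'E'
from h import *
gobolt(-.0175,-170)
E
```

```text
t 20.95 p [ 0.582  -0.0846  0.1741] | trans now-frame cm [ 0.15 -0.02  0.34] | trans after-turn-frame cm [ 0.15 -0.01  0.34] | turn deg [ 0.27 -0.54 -0.44]
 tip rel mouth mm: along u -14.1 ex -0.7 ey -0.6 F.u -0.2 M.u 0.029 q [-0.38  0.14  1.93  0.3   0.68  0.76] w 0.0184
 rot about u of tool x from -ex deg -170.4 tilt err 0.62
```

Emit:
servo_tool(deltas=[0,0,0,0,0,4])

```text
clock: 21.05
position: [0.5821, -0.0846, 0.1741]
ee_rot: [0.004, 0.972, 0.079, 0.221]
contact_force: [-0.7, 1.3, 1.2]
width: 0.0183
```

```bash
python3 - <<'E'
from h import *
gobolt(-.0175,-170)
E
```

```text
t 21.05 p [ 0.5821 -0.0846  0.1741] | trans now-frame cm [ 0.14 -0.03  0.34] | trans after-turn-frame cm [ 0.15 -0.02  0.34] | turn deg [ 0.25 -0.56 -4.61]
 tip rel mouth mm: along u -14.1 ex -0.6 ey -0.7 F.u 1.4 M.u 0.052 q [-0.38  0.14  1.93  0.3   0.68  0.83] w 0.0183
 rot about u of tool x from -ex deg -174.6 tilt err 0.63
```

Emit:
servo_tool(deltas=[0,0,0,0,0,4])

```text
clock: 21.15
position: [0.5821, -0.0846, 0.1741]
ee_rot: [-0.004, 0.974, 0.044, 0.221]
contact_force: [-0.8, 0.7, -0.2]
width: 0.0185
```

```bash
python3 - <<'E'
from h import *
gobolt(-.0175,-170)
E
```

```text
t 21.15 p [ 0.5821 -0.0846  0.1741] | trans now-frame cm [ 0.14 -0.03  0.34] | trans after-turn-frame cm [ 0.14 -0.01  0.34] | turn deg [ 0.23 -0.57 -8.77]
 tip rel mouth mm: along u -14.1 ex -0.6 ey -0.8 F.u 0.2 M.u 0.111 q [-0.38  0.14  1.93  0.3   0.68  0.9 ] w 0.0185
 rot about u of tool x from -ex deg -178.8 tilt err 0.63
```

Emit:
servo_tool(deltas=[0,0,0,0,0,4])

```text
clock: 21.25
position: [0.582, -0.0846, 0.1741]
ee_rot: [-0.012, 0.975, 0.009, 0.221]
contact_force: [-0.6, -0.2, 0.5]
width: 0.018
```

```bash
python3 - <<'E'
from h import *
gobolt(-.0175,-170);snap('wrist','w20')
a=load('w20');im=cv2.cvtColor(a['im'],cv2.COLOR_RGB2BGR);c=im[195:235,255:303].astype(float);c=np.clip((c-60)*1.35,0,255).astype(np.uint8)
cv2.imwrite('pics/z16.png',cv2.resize(c,(576,480),interpolation=cv2.INTER_CUBIC))
E
```

```text
t 21.25 p [ 0.582  -0.0846  0.1741] | trans now-frame cm [ 0.14 -0.05  0.34] | trans after-turn-frame cm [ 0.15 -0.01  0.34] | turn deg [  0.21  -0.57 -12.89]
 tip rel mouth mm: along u -14.1 ex -0.6 ey -0.8 F.u 0.7 M.u 0.145 q [-0.38  0.14  1.93  0.3   0.68  0.98] w 0.018
 rot about u of tool x from -ex deg 177.1 tilt err 0.62
```

View pics/z16.png

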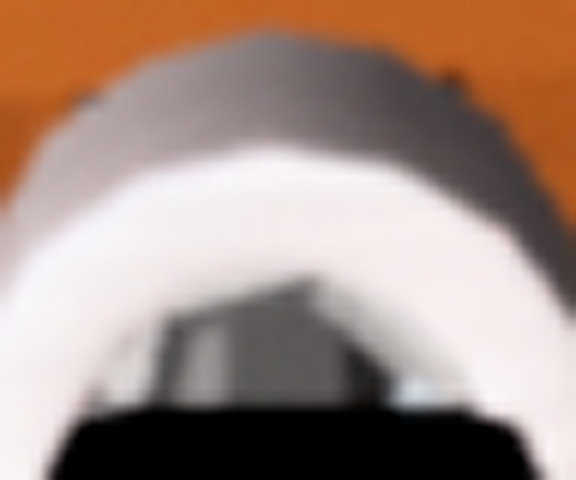

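Emit:
servo_tool(deltas=[0,0,0,0,0,2])

```text
clock: 21.4
position: [0.5821, -0.0845, 0.1741]
ee_rot: [-0.016, 0.975, -0.008, 0.221]
contact_force: [-0.3, 1.0, 0.7]
width: 0.0185
```

```bash
python3 - <<'E'
from h import *
gobolt(-.0175,-170)
E
```

```text
t 21.4 p [ 0.5821 -0.0845  0.1741] | trans now-frame cm [ 0.14 -0.05  0.34] | trans after-turn-frame cm [ 0.15 -0.01  0.33] | turn deg [  0.21  -0.57 -14.94]
 tip rel mouth mm: along u -14.1 ex -0.6 ey -0.9 F.u 0.8 M.u 0.278 q [-0.38  0.14  1.93  0.3   0.68  1.01] w 0.0185
 rot about u of tool x from -ex deg 175.1 tilt err 0.61
```

Emit:
servo_tool(deltas=[0,0,0,0,0,2])

```text
clock: 21.5
position: [0.582, -0.0845, 0.1741]
ee_rot: [-0.019, 0.975, -0.025, 0.22]
contact_force: [-0.7, -0.2, 0.7]
width: 0.0184
```

```bash
python3 - <<'E'
from h import *
gobolt(-.0175,-170)
E
```

```text
t 21.5 p [ 0.582  -0.0845  0.1741] | trans now-frame cm [ 0.14 -0.05  0.34] | trans after-turn-frame cm [ 0.15 -0.01  0.34] | turn deg [  0.2   -0.56 -16.89]
 tip rel mouth mm: along u -14.1 ex -0.7 ey -0.9 F.u 1.0 M.u 0.297 q [-0.38  0.14  1.93  0.3   0.68  1.05] w 0.0184
 rot about u of tool x from -ex deg 173.1 tilt err 0.61
```

Emit:
servo_tool(deltas=[0,0,0,0,0,2])

```text
clock: 21.6
position: [0.582, -0.0845, 0.1741]
ee_rot: [-0.023, 0.974, -0.041, 0.22]
contact_force: [-0.8, 1.1, 0.5]
width: 0.0182
```

```bash
python3 - <<'E'
from h import *
gobolt(-.0175,-170);snap('wrist','w21')
a=load('w21');im=cv2.cvtColor(a['im'],cv2.COLOR_RGB2BGR);c=im[195:235,255:303].astype(float);c=np.clip((c-60)*1.35,0,255).astype(np.uint8)
cv2.imwrite('pics/z17.png',cv2.resize(c,(576,480),interpolation=cv2.INTER_CUBIC))
E
```

```text
t 21.6 p [ 0.582  -0.0845  0.1741] | trans now-frame cm [ 0.14 -0.06  0.34] | trans after-turn-frame cm [ 0.15 -0.01  0.34] | turn deg [  0.21  -0.56 -18.83]
 tip rel mouth mm: along u -14.1 ex -0.7 ey -0.9 F.u 0.8 M.u 0.288 q [-0.38  0.14  1.93  0.3   0.68  1.08] w 0.0182
 rot about u of tool x from -ex deg 171.2 tilt err 0.61
```

View pics/z17.png

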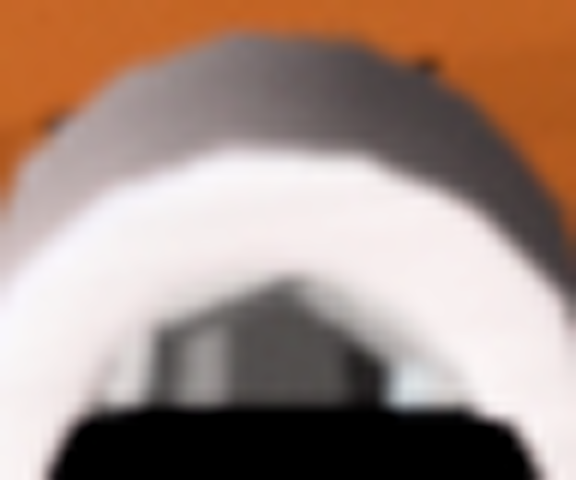

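Emit:
servo_tool(deltas=[0,0,0,0,0,-5,0,0,0,0,0,-4])

```text
clock: 21.85
position: [0.5821, -0.0845, 0.1741]
ee_rot: [-0.005, 0.974, 0.038, 0.221]
contact_force: [0.3, 0.7, 0.3]
width: 0.0185
```

Emit:
servo_tool(deltas=[0,0,0,0,0,0,0,0,0,0,0,0,0,0,0,0,0,0], jaw=5)

```text
clock: 22.15
position: [0.5822, -0.0847, 0.1738]
ee_rot: [-0.005, 0.974, 0.038, 0.221]
contact_force: [0.1, 0.0, 0.1]
width: 0.0498
```

```bash
python3 - <<'E'
from h import *
gobolt(-.0175,180);snap('wrist','w22');bar('w22')
a=load('w22');im=cv2.cvtColor(a['im'],cv2.COLOR_RGB2BGR);c=im[195:235,255:303].astype(float);c=np.clip((c-60)*1.35,0,255).astype(np.uint8)
cv2.imwrite('pics/z18.png',cv2.resize(c,(576,480),interpolation=cv2.INTER_CUBIC))
E
```

```text
t 22.15 p [ 0.5822 -0.0847  0.1738] | trans now-frame cm [ 0.14 -0.07  0.31] | trans after-turn-frame cm [ 0.14 -0.07  0.31] | turn deg [ 0.21 -0.58  0.53]
 tip rel mouth mm: along u -14.4 ex -0.6 ey -1.0 F.u 0.1 M.u -0.015 q [-0.38  0.15  1.93  0.3   0.68  0.92] w 0.0498
 rot about u of tool x from -ex deg -179.5 tilt err 0.62
comp 1 [ 256  229   46  124 5330] ctr [-0.6  0.3] [52.3 18.9] ang 0.1 z -29.8 n [-0.001  0.005 -1.   ]
comp 2 [207 260  24  75 972] ctr [  0.6 -25.1] [ 2.1 21.3] ang 89.6 z -28.6 n [ 0.025  1.    -0.016]
comp 3 [ 328  260   24   80 1003] ctr [-0.5 26.2] [ 1.9 22.6] ang 89.9 z -27.8 n [ 0.014 -1.    -0.009]
```

View pics/z18.png

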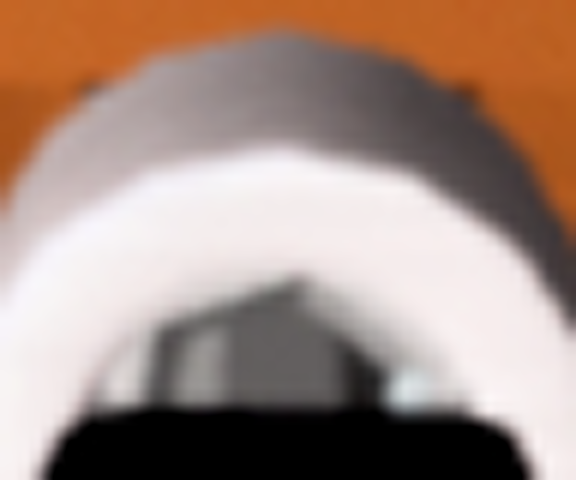

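Emit:
servo_tool(deltas=[-0.05,0,-0.65,0,0,0,0,0,0,0,0,0])

```text
clock: 22.4
position: [0.5789, -0.085, 0.1799]
ee_rot: [-0.005, 0.974, 0.038, 0.221]
contact_force: [0.7, 0.4, 0.2]
width: 0.0499
```

```bash
python3 - <<'E'
from h import *
gobolt(-.0175,180);snap('wrist','w23');bar('w23')
E
```

```text
t 22.4 p [ 0.5789 -0.085   0.1799] | trans now-frame cm [ 0.18 -0.08  1.  ] | trans after-turn-frame cm [ 0.19 -0.08  1.  ] | turn deg [ 0.21 -0.58  0.5 ]
 tip rel mouth mm: along u -7.5 ex -1.1 ey -1.0 F.u -0.1 M.u -0.006 q [-0.38  0.13  1.93  0.29  0.69  0.92] w 0.0499
 rot about u of tool x from -ex deg -179.5 tilt err 0.63
comp 1 [ 257  224   44  118 4831] ctr [-0.2  0.2] [52.5 18.8] ang 0.3 z -22.9 n [-0.     0.008 -1.   ]
comp 2 [207 260  24  78 982] ctr [  0.5 -25.1] [21.   2.1] ang 0.0 z -28.9 n [ 0.021  1.    -0.018]
comp 3 [ 328  260   24   79 1011] ctr [-0.6 26.2] [22.7  2. ] ang 0.3 z -27.8 n [ 0.015 -1.    -0.012]
```

Emit:
servo_tool(deltas=[0,0,0,0,0,0,0,0,0,0,0,0,0,0,0,0,0,0,0,0,0,0,0,0], jaw=0)

```text
clock: 22.85
position: [0.5785, -0.0846, 0.1802]
ee_rot: [-0.005, 0.974, 0.038, 0.221]
contact_force: [1.1, -0.2, -1.1]
width: 0.018
```

Emit:
servo_tool(deltas=[0,0,0,0,0,4])

```text
clock: 22.95
position: [0.5785, -0.0846, 0.1802]
ee_rot: [-0.013, 0.975, 0.003, 0.221]
contact_force: [-0.7, 0.8, 0.2]
width: 0.0176
```

```bash
sed -i 's/^TIP=.*/TIP=np.array([.0,0,.088])/' h.py; python3 - <<'E'
from h import *
gobolt(-.0175,180)
E
```

```text
t 22.95 p [ 0.5785 -0.0846  0.1802] | trans now-frame cm [ 0.3  -0.05  0.01] | trans after-turn-frame cm [ 0.31 -0.03  0.01] | turn deg [ 0.16 -0.58 -3.58]
 tip rel mouth mm: along u -17.4 ex -2.2 ey -0.6 F.u 0.5 M.u 0.116 q [-0.38  0.13  1.93  0.29  0.69  0.99] w 0.0176
 rot about u of tool x from -ex deg 176.4 tilt err 0.61
```

Emit:
servo_tool(deltas=[0,0,0,0,0,3])

```text
clock: 23.05
position: [0.5785, -0.0846, 0.1801]
ee_rot: [-0.019, 0.975, -0.023, 0.22]
contact_force: [-1.4, -0.7, 1.7]
width: 0.0182
```

```bash
python3 - <<'E'
from h import *
gobolt(-.0175,180)
E
```

```text
t 23.05 p [ 0.5785 -0.0846  0.1801] | trans now-frame cm [ 0.31 -0.07  0.01] | trans after-turn-frame cm [ 0.31 -0.03  0.  ] | turn deg [ 0.15 -0.58 -6.69]
 tip rel mouth mm: along u -17.4 ex -2.2 ey -0.6 F.u 2.1 M.u 0.124 q [-0.38  0.13  1.93  0.29  0.69  1.05] w 0.0182
 rot about u of tool x from -ex deg 173.3 tilt err 0.61
```

Emit:
servo_tool(deltas=[0,0,0,0,0,3])

```text
clock: 23.15
position: [0.5785, -0.0846, 0.1801]
ee_rot: [-0.025, 0.974, -0.049, 0.22]
contact_force: [-1.5, 0.2, 2.1]
width: 0.0177
```

```bash
python3 - <<'E'
from h import *
gobolt(-.0175,180)
snap('wrist','w24')
a=load('w24');im=cv2.cvtColor(a['im'],cv2.COLOR_RGB2BGR);c=im[190:230,255:303].astype(float);c=np.clip((c-60)*1.35,0,255).astype(np.uint8)
cv2.imwrite('pics/z19.png',cv2.resize(c,(576,480),interpolation=cv2.INTER_CUBIC))
E
```

```text
t 23.15 p [ 0.5785 -0.0846  0.1801] | trans now-frame cm [ 0.3  -0.08  0.01] | trans after-turn-frame cm [ 0.31 -0.03  0.01] | turn deg [ 0.14 -0.58 -9.76]
 tip rel mouth mm: along u -17.4 ex -2.3 ey -0.6 F.u 2.6 M.u 0.307 q [-0.38  0.13  1.93  0.29  0.69  1.1 ] w 0.0177
 rot about u of tool x from -ex deg 170.2 tilt err 0.6
```

View pics/z19.png

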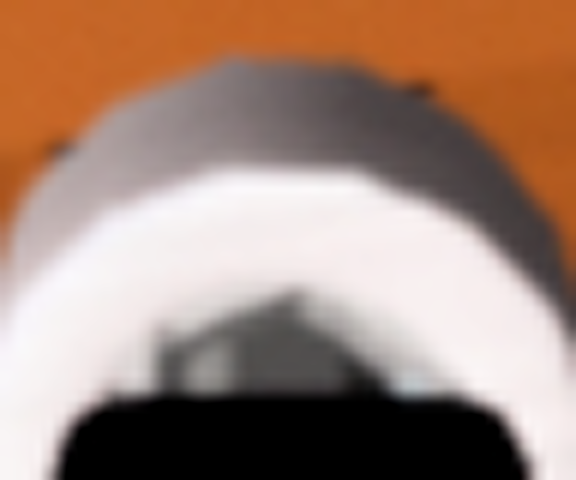

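Emit:
servo_tool(deltas=[0,0,-0.4,0,0,1,0,0,-0.7,0,0,1,0,0,-0.8,0,0,0.5,0,0,-1.0,0,0,0,0,0,-1.0,0,0,0])

```text
clock: 23.7
position: [0.5639, -0.0854, 0.2058]
ee_rot: [-0.032, 0.973, -0.074, 0.216]
contact_force: [0.0, -0.4, -0.6]
width: 0.0178
```

```bash
python3 - <<'E'
from h import *
gobolt(-.0175,180);print(st()[0]['contact_force'])
snap('wrist','w25')
a=load('w25');im=cv2.cvtColor(a['im'],cv2.COLOR_RGB2BGR);c=im[150:350,200:360]
cv2.imwrite('pics/z20.png',cv2.resize(c,None,fx=3,fy=3,interpolation=cv2.INTER_CUBIC))
E
```

```text
t 23.7 p [ 0.5639 -0.0854  0.2058] | trans now-frame cm [ 0.52 -0.12  2.95] | trans after-turn-frame cm [ 0.54 -0.01  2.95] | turn deg [ -0.06  -0.2  -12.67]
 tip rel mouth mm: along u 12.0 ex -5.1 ey -0.0 F.u -0.6 M.u 0.022 q [-0.4   0.09  1.91  0.28  0.77  1.16] w 0.0178
 rot about u of tool x from -ex deg 167.3 tilt err 0.24
[ 0.02818599 -0.41259778 -0.61535686]
```

View pics/z20.png

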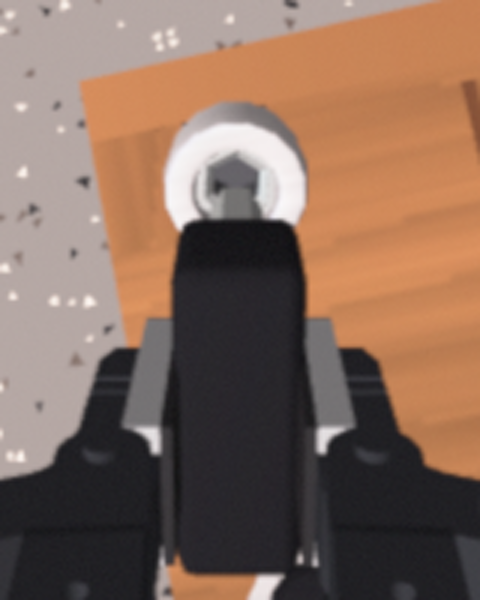

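Emit:
servo_tool(deltas=[0,0,-1.5,0,0,0,-2.0,0,-1,0,0,0,-1,0,0,0,0,0,0,0,0,0,0,0])

```text
clock: 24.15
position: [0.5248, -0.082, 0.2195]
ee_rot: [-0.031, 0.973, -0.073, 0.218]
contact_force: [0.9, -0.5, -1.1]
width: 0.0176
```

```bash
python3 - <<'E'
from h import *
snap('wrist','w26');gobolt(-.0175,180)
a=load('w26');im=cv2.cvtColor(a['im'],cv2.COLOR_RGB2BGR)
g=proj(a,[M+.008*u0])[0];print(g)
x0,y0=int(g[0])-30,int(g[1])-30
cv2.imwrite('pics/z21.png',cv2.resize(im[y0:y0+60,x0:x0+60],None,fx=10,fy=10,interpolation=cv2.INTER_CUBIC));print(x0,y0)
E
```

```text
t 24.2 p [ 0.5255 -0.0822  0.2198] | trans now-frame cm [ 3.41 -0.18  5.85] | trans after-turn-frame cm [3.41 0.58 5.82] | turn deg [  0.09  -0.48 -12.54]
 tip rel mouth mm: along u 40.8 ex -33.4 ey 5.6 F.u -0.0 M.u 0.005 q [-0.43  0.01  1.95  0.29  0.8   1.13] w 0.0178
 rot about u of tool x from -ex deg 167.5 tilt err 0.5
[277.3738451  171.02850477]
247 141
```

View pics/z21.png

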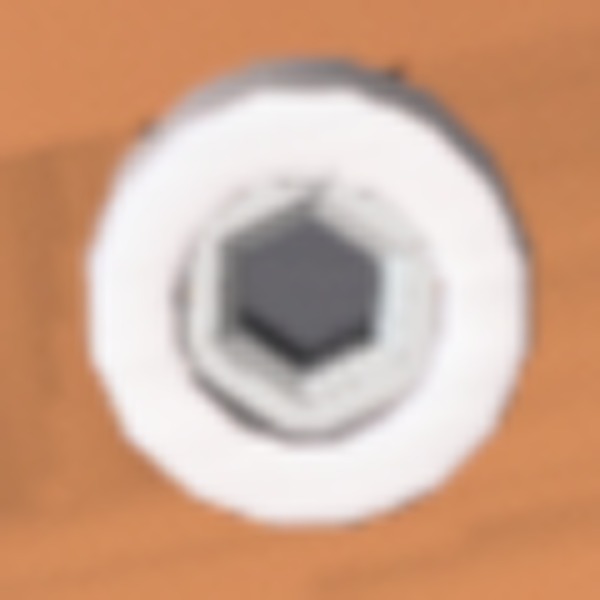

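```bash
cat >> h.py <<'E'
def hexang(tag,px,depth=-.018,win=14,thr=None):
    a=load(tag);g=cv2.cvtColor(a['im'],cv2.COLOR_RGB2GRAY).astype(np.float32)
    x0,y0=int(px[0])-win,int(px[1])-win;S=10
    c=cv2.resize(g[y0:y0+2*win,x0:x0+2*win],None,fx=S,fy=S,interpolation=cv2.INTER_CUBIC)
    ct=float(np.median(c[win*S-15:win*S+15,win*S-15:win*S+15])); thr=thr or ct+22
    m=(c<thr).astype(np.uint8);n,l,s_,_=cv2.connectedComponentsWithStats(m);k=l[win*S,win*S]
    cn=max(cv2.findContours((l==k).astype(np.uint8),0,1)[0],key=cv2.contourArea)[:,0]
    uu=u0/np.linalg.norm(u0);ey=np.cross(uu,ex);C=M+depth*uu;P=[]
    for X,Y in cn:
        o,d=ray(a,x0+(X+.5)/S-.5,y0+(Y+.5)/S-.5);w=o+d*((C-o)@uu)/(d@uu)-C;P.append((w@ex,w@ey))
    P=np.array(P)*1e3;mo=cv2.moments(P.astype(np.float32).reshape(-1,1,2));ctr=np.array([mo['m10'],mo['m01']])/mo['m00'];q=P-ctr
    th=np.arctan2(q[:,1],q[:,0]);r=np.hypot(*q.T);b=np.array([r[(th>=t)&(th<t+np.radians(4))].mean() for t in np.radians(np.arange(-180,180,4))])
    f=np.sum(b*np.exp(-6j*np.radians(np.arange(-180,180,4)+2)));print(tag,'thr',thr,'ctr',ctr.round(1),'area',round(mo['m00']),'r6/r0',round(abs(f)/b.sum(),3),'vertex ang mod60 (ccw about u)',round(np.degrees(-np.angle(f))/6*1%60,1), 'n',len(cn))
E
python3 - <<'E'
from h import *
for t in (None,95,110,125): hexang('w1',(288.5,230),thr=t)
for t in (None,95,110,125): hexang('w26',(277.5,169.5),thr=t)
E
```

```text
w1 thr 117.34526062011719 ctr [-2.   1.6] area 157 r6/r0 0.025 vertex ang mod60 (ccw about u) 2.1 n 445
w1 thr 95 ctr [-2.8  0.5] area 707 r6/r0 0.0 vertex ang mod60 (ccw about u) 23.7 n 1116
w1 thr 110 ctr [-2.1  1.6] area 147 r6/r0 0.026 vertex ang mod60 (ccw about u) 2.2 n 427
w1 thr 125 ctr [-1.9  1.6] area 166 r6/r0 0.027 vertex ang mod60 (ccw about u) 2.2 n 456
w26 thr 124.95510864257812 ctr [-2.8  1.5] area 155 r6/r0 0.027 vertex ang mod60 (ccw about u) 43.2 n 441
w26 thr 95 ctr [-1.6  1.3] area 712 r6/r0 0.0 vertex ang mod60 (ccw about u) 51.6 n 1116
w26 thr 110 ctr [-3.   1.4] area 134 r6/r0 0.03 vertex ang mod60 (ccw about u) 43.2 n 407
w26 thr 125 ctr [-2.8  1.5] area 155 r6/r0 0.027 vertex ang mod60 (ccw about u) 43.2 n 441
```

```bash
python3 - <<'E'
from h import *
gobolt(.02,-166.8)
E
```

```text
t 24.2 p [ 0.5255 -0.0822  0.2198] | trans now-frame cm [ 3.44 -0.18  2.1 ] | trans after-turn-frame cm [3.19 1.34 2.07] | turn deg [  0.14  -0.47 -25.74]
 tip rel mouth mm: along u 40.8 ex -33.4 ey 5.6 F.u -0.0 M.u 0.005 q [-0.43  0.01  1.95  0.29  0.8   1.13] w 0.0178
 rot about u of tool x from -ex deg 167.5 tilt err 0.5
```

Emit:
servo_tool(deltas=[0,0,0,0,0,-8.5,0,0,0,0,0,-8.5,0,0,0,0,-0.4,-8.5,1.6,0.7,0.5,0,0,0,1.5,0.6,0.9,0,0,0,0,0,0,0,0,0])

```text
clock: 24.8
position: [0.5668, -0.0866, 0.2211]
ee_rot: [0.021, 0.964, 0.149, 0.217]
contact_force: [-0.2, 0.6, -1.3]
width: 0.0176
```

```bash
python3 - <<'E'
from h import *
gobolt(.0,-166.8)
snap('wrist','w27');a=load('w27');im=cv2.cvtColor(a['im'],cv2.COLOR_RGB2BGR)
gobolt(.0,-166.8)
cv2.imwrite('pics/z22.png',cv2.resize(im[150:270,220:340],None,fx=5,fy=5,interpolation=cv2.INTER_CUBIC))
E
```

```text
t 24.8 p [ 0.5668 -0.0866  0.2211] | trans now-frame cm [-0.32 -0.24  2.46] | trans after-turn-frame cm [-0.31 -0.22  2.46] | turn deg [ 0.35 -0.15  0.4 ]
 tip rel mouth mm: along u 24.6 ex 3.9 ey -1.9 F.u -1.2 M.u -0.019 q [-0.39  0.08  1.88  0.26  0.8   0.73] w 0.0176
 rot about u of tool x from -ex deg -166.4 tilt err 0.39
t 24.85 p [ 0.5657 -0.0862  0.2207] | trans now-frame cm [-0.21 -0.17  2.48] | trans after-turn-frame cm [-0.21 -0.15  2.48] | turn deg [ 0.29 -0.09  0.4 ]
 tip rel mouth mm: along u 24.8 ex 2.6 ey -1.4 F.u -1.3 M.u -0.038 q [-0.39  0.08  1.88  0.26  0.8   0.73] w 0.0176
 rot about u of tool x from -ex deg -166.4 tilt err 0.32
```

View pics/z22.png

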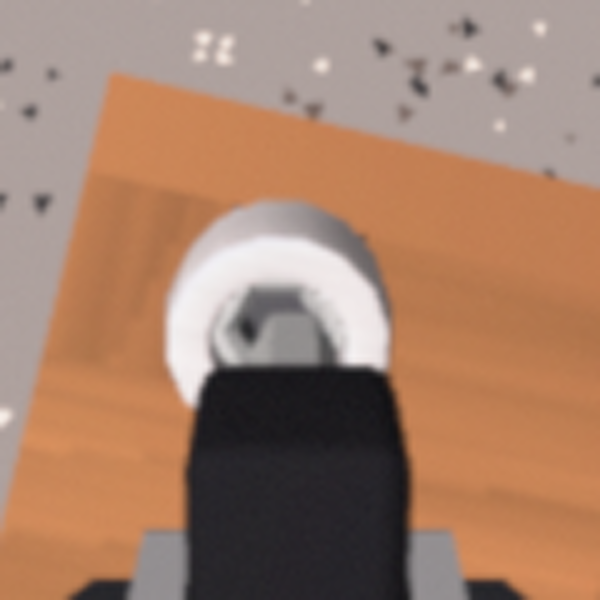

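Emit:
servo_tool(deltas=[-0.2,-0.2,0,0.2,0,0,0,0,0.9,0,0,0,0,0,0.5,0,0,0,0,0,0,0,0,0])

```text
clock: 25.25
position: [0.568, -0.0836, 0.2042]
ee_rot: [0.018, 0.965, 0.149, 0.215]
contact_force: [-0.2, 0.2, -1.6]
width: 0.018
```

```bash
python3 - <<'E'
from h import *
gobolt(.0,-166.8)
snap('wrist','w28');a=load('w28');im=cv2.cvtColor(a['im'],cv2.COLOR_RGB2BGR)
cv2.imwrite('pics/z23.png',cv2.resize(im[150:270,220:340],None,fx=5,fy=5,interpolation=cv2.INTER_CUBIC))
E
```

```text
t 25.25 p [ 0.568  -0.0836  0.2042] | trans now-frame cm [0.2  0.2  0.88] | trans after-turn-frame cm [0.2  0.2  0.88] | turn deg [-0.07  0.09  0.38]
 tip rel mouth mm: along u 8.8 ex -2.5 ey 1.5 F.u -1.4 M.u 0.035 q [-0.39  0.1   1.9   0.27  0.77  0.72] w 0.018
 rot about u of tool x from -ex deg -166.4 tilt err 0.16
```

View pics/z23.png

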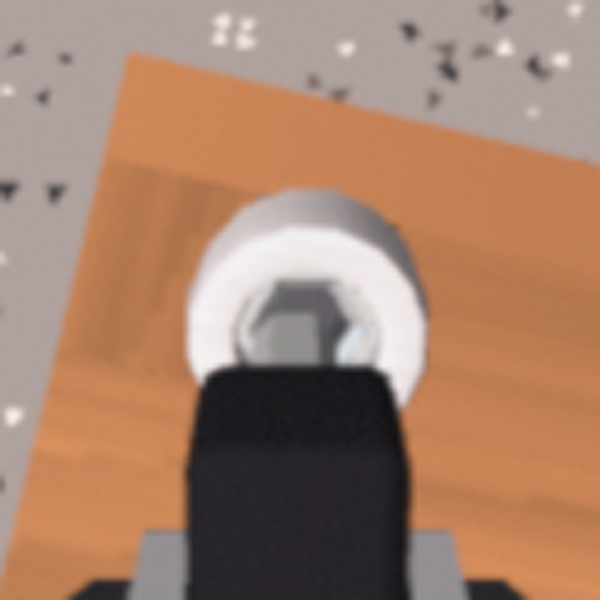

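Emit:
servo_tool(deltas=[0.15,0.15,0,0,0,0,0,0,0.5,0,0,0,0,0,0.4,0,0,0,0,0,0,0,0,0])

```text
clock: 25.7
position: [0.5738, -0.0845, 0.1969]
ee_rot: [0.018, 0.965, 0.149, 0.215]
contact_force: [-0.5, -0.7, -1.4]
width: 0.0177
```

```bash
python3 - <<'E'
from h import *
gobolt(-.018,-166.8)
E
```

```text
t 25.7 p [ 0.5738 -0.0845  0.1969] | trans now-frame cm [0.02 0.01 1.77] | trans after-turn-frame cm [0.02 0.01 1.77] | turn deg [-0.02  0.04  0.37]
 tip rel mouth mm: along u -0.3 ex -0.3 ey 0.1 F.u -1.1 M.u -0.03 q [-0.38  0.11  1.9   0.28  0.75  0.71] w 0.0177
 rot about u of tool x from -ex deg -166.4 tilt err 0.12
```

Emit:
servo_tool(deltas=[0,0,0.5,0,0,0,0,0,0.4,0,0,0,0,0,0.3,0,0,0])

```text
clock: 26.0
position: [0.5779, -0.0846, 0.1853]
ee_rot: [0.018, 0.965, 0.15, 0.214]
contact_force: [0.2, -0.4, -0.3]
width: 0.0175
```

```bash
python3 - <<'E'
from h import *
gobolt(-.018,-166.8)
E
```

```text
t 26.0 p [ 0.5779 -0.0846  0.1853] | trans now-frame cm [0.15 0.01 0.55] | trans after-turn-frame cm [0.15 0.01 0.55] | turn deg [-0.01  0.18  0.46]
 tip rel mouth mm: along u -12.5 ex -1.7 ey -0.3 F.u -0.3 M.u 0.008 q [-0.38  0.13  1.91  0.28  0.72  0.71] w 0.0175
 rot about u of tool x from -ex deg -166.3 tilt err 0.21
```

Emit:
servo_tool(deltas=[0.1,0,0.3,0,0,0,0,0,0.3,0,0,0])

```text
clock: 26.2
position: [0.581, -0.0843, 0.1808]
ee_rot: [0.019, 0.965, 0.15, 0.214]
contact_force: [-21.2, -1.6, 31.1]
width: 0.0178
```

```bash
python3 - <<'E'
from h import *
gobolt(-.018,-166.8)
E
```

```text
t 26.2 p [ 0.581  -0.0843  0.1808] | trans now-frame cm [ 0.05 -0.01  0.  ] | trans after-turn-frame cm [ 0.05 -0.01  0.  ] | turn deg [0.01 0.2  0.53]
 tip rel mouth mm: along u -18.0 ex -0.8 ey -0.3 F.u 37.1 M.u -0.019 q [-0.38  0.14  1.91  0.28  0.71  0.71] w 0.0178
 rot about u of tool x from -ex deg -166.3 tilt err 0.23
```

Emit:
servo_tool(deltas=[0,0,0.15,0,0,5])

```text
clock: 26.3
position: [0.5809, -0.0843, 0.1809]
ee_rot: [0.01, 0.971, 0.108, 0.214]
contact_force: [-15.6, -1.8, 18.0]
width: 0.0179
```

```bash
python3 - <<'E'
from h import *
gobolt(-.018,-166.8)
E
```

```text
t 26.3 p [ 0.5809 -0.0843  0.1809] | trans now-frame cm [ 0.05 -0.01  0.02] | trans after-turn-frame cm [ 0.05 -0.    0.02] | turn deg [ 0.04  0.23 -4.47]
 tip rel mouth mm: along u -17.8 ex -0.9 ey -0.3 F.u 23.0 M.u 0.081 q [-0.38  0.14  1.91  0.28  0.71  0.8 ] w 0.0179
 rot about u of tool x from -ex deg -171.3 tilt err 0.26
```

Emit:
servo_tool(deltas=[0,0,0.1,0,0,4])

```text
clock: 26.4
position: [0.5804, -0.0843, 0.1809]
ee_rot: [0.002, 0.974, 0.074, 0.214]
contact_force: [-8.2, -2.6, 6.2]
width: 0.0178
```

```bash
python3 - <<'E'
from h import *
gobolt(-.018,-166.8)
E
```

```text
t 26.4 p [ 0.5804 -0.0843  0.1809] | trans now-frame cm [ 0.1  -0.01  0.04] | trans after-turn-frame cm [0.1  0.01 0.04] | turn deg [ 0.07  0.28 -8.54]
 tip rel mouth mm: along u -17.6 ex -1.4 ey -0.3 F.u 9.1 M.u 0.043 q [-0.38  0.14  1.91  0.28  0.71  0.87] w 0.0178
 rot about u of tool x from -ex deg -175.3 tilt err 0.31
```

Emit:
servo_tool(deltas=[0,0,0.1,0,0,4])

```text
clock: 26.5
position: [0.5802, -0.0845, 0.1808]
ee_rot: [-0.005, 0.976, 0.039, 0.214]
contact_force: [-6.1, -1.2, 6.6]
width: 0.0176
```

```bash
python3 - <<'E'
from h import *
gobolt(-.018,-166.8)
E
```

```text
t 26.5 p [ 0.5802 -0.0845  0.1808] | trans now-frame cm [ 0.13 -0.03  0.04] | trans after-turn-frame cm [ 0.13 -0.    0.04] | turn deg [  0.11   0.31 -12.63]
 tip rel mouth mm: along u -17.6 ex -1.7 ey -0.5 F.u 8.6 M.u 0.095 q [-0.38  0.14  1.91  0.28  0.71  0.94] w 0.0176
 rot about u of tool x from -ex deg -179.4 tilt err 0.34
```

Emit:
servo_tool(deltas=[0,0,0.1,0,0,3])

```text
clock: 26.6
position: [0.5801, -0.0844, 0.1807]
ee_rot: [-0.011, 0.977, 0.013, 0.214]
contact_force: [-7.6, -2.0, 7.3]
width: 0.0176
```

```bash
python3 - <<'E'
from h import *
gobolt(-.018,-166.8)
E
```

```text
t 26.6 p [ 0.5801 -0.0844  0.1807] | trans now-frame cm [ 0.13 -0.03  0.04] | trans after-turn-frame cm [0.14 0.01 0.04] | turn deg [  0.14   0.3  -15.69]
 tip rel mouth mm: along u -17.6 ex -1.8 ey -0.5 F.u 9.9 M.u 0.193 q [-0.38  0.14  1.91  0.27  0.71  1.  ] w 0.0176
 rot about u of tool x from -ex deg 177.5 tilt err 0.35
```

Emit:
servo_tool(deltas=[0,0,0.05,0,0,3])

```text
clock: 26.7
position: [0.5799, -0.0844, 0.1808]
ee_rot: [-0.016, 0.977, -0.013, 0.213]
contact_force: [-3.0, -1.0, 1.5]
width: 0.0178
```

```bash
python3 - <<'E'
from h import *
gobolt(-.018,-166.8)
E
```

```text
t 26.7 p [ 0.5799 -0.0844  0.1808] | trans now-frame cm [ 0.15 -0.04  0.05] | trans after-turn-frame cm [0.15 0.01 0.05] | turn deg [  0.16   0.32 -18.73]
 tip rel mouth mm: along u -17.5 ex -2.0 ey -0.5 F.u 2.6 M.u 0.245 q [-0.38  0.14  1.91  0.27  0.71  1.05] w 0.0178
 rot about u of tool x from -ex deg 174.5 tilt err 0.37
```

Emit:
servo_tool(deltas=[0,0,0.05,0,0,3])

```text
clock: 26.8
position: [0.5799, -0.0844, 0.1807]
ee_rot: [-0.022, 0.976, -0.039, 0.213]
contact_force: [-4.1, -0.3, 3.8]
width: 0.0174
```

```bash
python3 - <<'E'
from h import *
gobolt(-.018,-166.8)
snap('wrist','w29')
gobolt(-.018,-166.8)
a=load('w29');im=cv2.cvtColor(a['im'],cv2.COLOR_RGB2BGR);c=im[190:230,255:303].astype(float);c=np.clip((c-60)*1.35,0,255).astype(np.uint8)
cv2.imwrite('pics/z24.png',cv2.resize(c,(576,480),interpolation=cv2.INTER_CUBIC))
E
```

```text
t 26.8 p [ 0.5799 -0.0844  0.1807] | trans now-frame cm [ 0.15 -0.04  0.05] | trans after-turn-frame cm [0.15 0.02 0.05] | turn deg [  0.19   0.32 -21.77]
 tip rel mouth mm: along u -17.5 ex -2.0 ey -0.5 F.u 5.1 M.u 0.205 q [-0.37  0.14  1.91  0.27  0.71  1.1 ] w 0.0174
 rot about u of tool x from -ex deg 171.4 tilt err 0.38
t 26.85 p [ 0.5799 -0.0844  0.1807] | trans now-frame cm [ 0.15 -0.04  0.04] | trans after-turn-frame cm [0.15 0.02 0.04] | turn deg [  0.18   0.32 -21.86]
 tip rel mouth mm: along u -17.6 ex -2.0 ey -0.5 F.u 6.2 M.u 0.154 q [-0.37  0.14  1.91  0.27  0.71  1.1 ] w 0.0174
 rot about u of tool x from -ex deg 171.3 tilt err 0.38
```

View pics/z24.png

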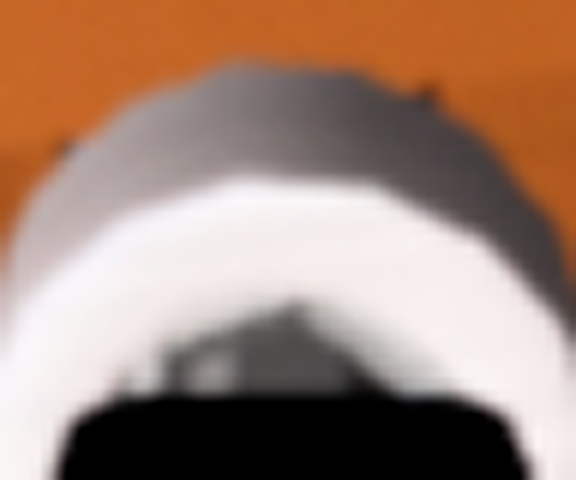

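Emit:
servo_tool(deltas=[0,0,0,0,0,3])

```text
clock: 26.95
position: [0.5798, -0.0843, 0.1807]
ee_rot: [-0.027, 0.975, -0.065, 0.212]
contact_force: [-1.7, -0.3, -2.3]
width: 0.0178
```

```bash
python3 - <<'E'
from h import *
gobolt(-.018,-166.8)
E
```

```text
t 26.95 p [ 0.5798 -0.0843  0.1807] | trans now-frame cm [ 0.16 -0.05  0.05] | trans after-turn-frame cm [0.17 0.02 0.05] | turn deg [  0.2    0.33 -24.83]
 tip rel mouth mm: along u -17.4 ex -2.2 ey -0.5 F.u -1.3 M.u 0.254 q [-0.37  0.14  1.91  0.27  0.71  1.16] w 0.0178
 rot about u of tool x from -ex deg 168.4 tilt err 0.4
```

Emit:
servo_tool(deltas=[0,0,-0.5,0,0,1,0,0,-0.8,0,0,0.5,0,0,-1,0,0,0,0,0,-1.5,0,0,0,0,0,-1.5,0,0,0,-1.5,0,-1,0,0,0,-1.5,0,-1,0,0,0,0,0,0,0,0,0])

```text
clock: 27.75
position: [0.5251, -0.0798, 0.2275]
ee_rot: [-0.033, 0.974, -0.079, 0.211]
contact_force: [0.7, 0.5, -1.2]
width: 0.0179
```

```bash
python3 - <<'E'
from h import *
snap('wrist','w30');gobolt(-.018,-166.8)
a=load('w30');g=proj(a,[M])[0];print(g)
im=cv2.cvtColor(a['im'],cv2.COLOR_RGB2BGR)
x0,y0=int(g[0])-30,int(g[1])-30
cv2.imwrite('pics/z25.png',cv2.resize(im[y0:y0+60,x0:x0+60],None,fx=8,fy=8,interpolation=cv2.INTER_CUBIC))
for t in(None,110,125):hexang('w30',g,thr=t)
E
```

```text
t 27.8 p [ 0.5261 -0.0802  0.2276] | trans now-frame cm [3.14 0.05 6.54] | trans after-turn-frame cm [2.76 1.44 6.55] | turn deg [ -0.06   0.27 -26.54]
 tip rel mouth mm: along u 47.5 ex -30.6 ey 7.8 F.u -1.6 M.u 0.015 q [-0.42  0.01  1.93  0.27  0.84  1.17] w 0.0176
 rot about u of tool x from -ex deg 166.7 tilt err 0.29
[280.25094467 170.07556899]
w30 thr 125.40708923339844 ctr [-3.1  1.4] area 153 r6/r0 0.027 vertex ang mod60 (ccw about u) 43.5 n 427
w30 thr 110 ctr [-3.4  1.3] area 132 r6/r0 0.027 vertex ang mod60 (ccw about u) 44.2 n 394
w30 thr 125 ctr [-3.1  1.4] area 153 r6/r0 0.027 vertex ang mod60 (ccw about u) 43.5 n 427
```

View pics/z25.png

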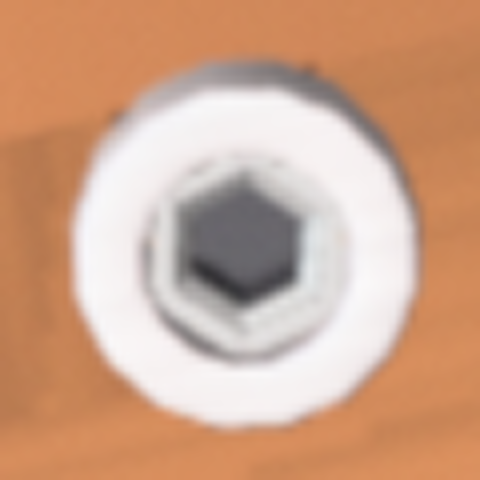

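```bash
python3 - <<'E'
from h import *
a=load('w3');im=cv2.cvtColor(a['im'],cv2.COLOR_RGB2BGR)
cv2.imwrite('pics/z26.png',cv2.resize(im[160:225,250:315],None,fx=9,fy=9,interpolation=cv2.INTER_CUBIC))
# predicted rack geometry
y=np.radians(6.4);c,s=np.cos(y),np.sin(y);Rz=np.array([[c,-s],[s,c]])
ctr=np.array([.5035,.191])
for d in [(-15,-15),(-15,15),(15,15),(15,-15)]:
    P=ctr+Rz@np.array(d)/1e3; px=proj(a,[[*P,.118]])[0]; print(d,((px-[250,160]+.5)*9).round(0))
z=-np.array([0,0,1.])
goto([.5035,.191,.28],[0,0,-1],[c,s,0])
E
```

```text
(-15, -15) [141. 235.]
(-15, 15) [416. 247.]
(15, 15) [401. 509.]
(15, -15) [134. 498.]
t 27.8 p [ 0.5261 -0.0802  0.2276] | trans now-frame cm [ -4.46 -26.91  -4.88] | trans after-turn-frame cm [  0.78 -27.2   -5.24] | turn deg [ -2.43 -24.7  -15.48]
```

View pics/z26.png

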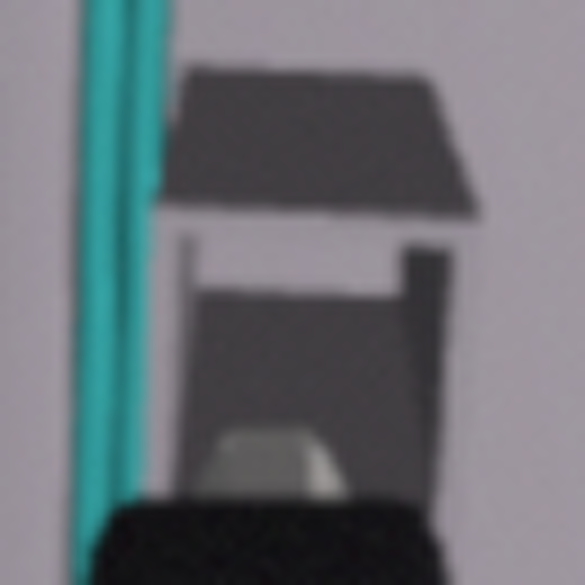

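Emit:
servo_tool(deltas=[0,0,-1.3,-0.6,-6.2,-3.9,0,0,-1.3,-0.6,-6.2,-3.9,0,0,-1.3,-0.6,-6.2,-3.9,0,-2,-1.3,-0.6,-6.2,-3.9,0,-4,0,0,0,0,0,-4.5,0,0,0,0,0,-4.5,0,0,0,0,0,-4.5,0,0,0,0,0,-4,0,0,0,0,0,-2.5,0,0,0,0,0,0,0,0,0,0,0,0,0,0,0,0])

```text
clock: 29.0
position: [0.489, 0.1907, 0.2709]
ee_rot: [-0.003, 0.998, 0.062, -0.007]
contact_force: [0.4, -0.9, -1.0]
width: 0.0176
```

```bash
python3 - <<'E'
from h import *
y=np.radians(6.4);c,s=np.cos(y),np.sin(y)
goto([.5035,.193,.28],[0,0,-1],[c,s,0]);print(st()[0]['qpos'])
snap('wrist','w31');snap('top','t31')
goto([.5035,.193,.28],[0,0,-1],[c,s,0])
E
```

```text
t 29.0 p [0.489  0.1907 0.2709] | trans now-frame cm [ 1.46 -0.05 -0.93] | trans after-turn-frame cm [ 1.47 -0.06 -0.91] | turn deg [-0.42  0.77  0.7 ]
[0.23315934 0.18584921 1.52929964 0.00883058 1.43902827 1.67879236]
t 29.1 p [0.489  0.1898 0.2709] | trans now-frame cm [ 1.47 -0.15 -0.92] | trans after-turn-frame cm [ 1.48 -0.16 -0.91] | turn deg [-0.42  0.79  0.58]
```

View pics/w31.png

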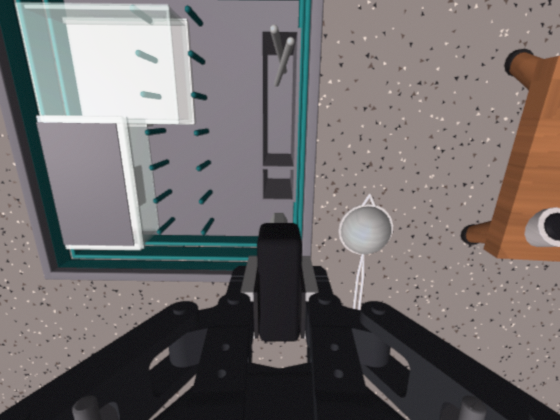

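```bash
python3 - <<'E'
from h import *
a=load('w31');im=cv2.cvtColor(a['im'],cv2.COLOR_RGB2BGR)
cv2.imwrite('pics/z27.png',cv2.resize(im[155:227,245:317],None,fx=8,fy=8,interpolation=cv2.INTER_CUBIC))
y=np.radians(6.4);c,s=np.cos(y),np.sin(y);Rz=np.array([[c,-s],[s,c]])
for ctr in ([.5035,.191],[.503,.1954]):
  for d in [(-15,-15),(-15,15),(15,15),(15,-15)]:
    P=np.array(ctr)+Rz@np.array(d)/1e3; px=proj(a,[[*P,.118]])[0]; print(d,((px-[245,155]+.5)*8).round(0))
P=toolcloud(a)
m=(abs(P[...,0]-.006)<.006)&(abs(P[...,1])<.012)&(P[...,2]<.092)&(P[...,2]>.06);q=P[m];print('shaft',len(q),np.median(q,0),q[:,1].min(),q[:,1].max(),q[:,2].max())
E
```

```text
(-15, -15) [415. 352.]
(-15, 15) [177. 349.]
(15, 15) [177. 111.]
(15, -15) [422. 115.]
(-15, -15) [380. 352.]
(-15, 15) [142. 348.]
(15, 15) [140. 111.]
(15, -15) [386. 114.]
shaft 142 [0.00528364 0.00034328 0.07420696] -0.0059963277963723935 0.006625990942096788 0.08558624569358089
```

View pics/z27.png

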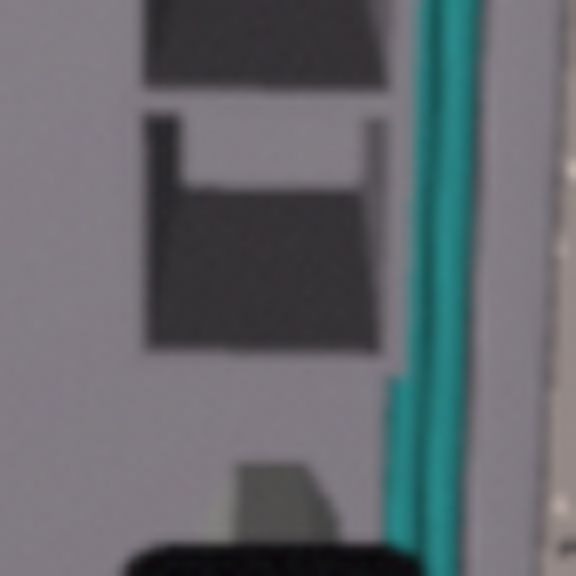

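Emit:
servo_tool(deltas=[1.45,-0.5,0,-0.4,0.8,0.6,0,0,0,0,0,0,0,0,0,0,0,0])

```text
clock: 29.4
position: [0.5053, 0.1943, 0.2706]
ee_rot: [0.0, 0.999, 0.053, 0.001]
contact_force: [-1.1, 0.1, -2.0]
width: 0.0174
```

```bash
python3 - <<'E'
from h import *
y=np.radians(6.4);c,s=np.cos(y),np.sin(y)
goto([.503,.195,.23],[0,0,-1],[c,s,0])
snap('wrist','w32');a=load('w32');im=cv2.cvtColor(a['im'],cv2.COLOR_RGB2BGR)
cv2.imwrite('pics/z28.png',cv2.resize(im[155:275,220:340],None,fx=5,fy=5,interpolation=cv2.INTER_CUBIC))
goto([.503,.195,.23],[0,0,-1],[c,s,0])
E
```

```text
t 29.4 p [0.5053 0.1943 0.2706] | trans now-frame cm [-0.23 -0.1   4.06] | trans after-turn-frame cm [-0.22 -0.1   4.06] | turn deg [ 0.05 -0.13 -0.32]
t 29.45 p [0.5056 0.1943 0.2707] | trans now-frame cm [-0.26 -0.1   4.07] | trans after-turn-frame cm [-0.25 -0.09  4.07] | turn deg [ 0.05 -0.16 -0.32]
```

View pics/z28.png

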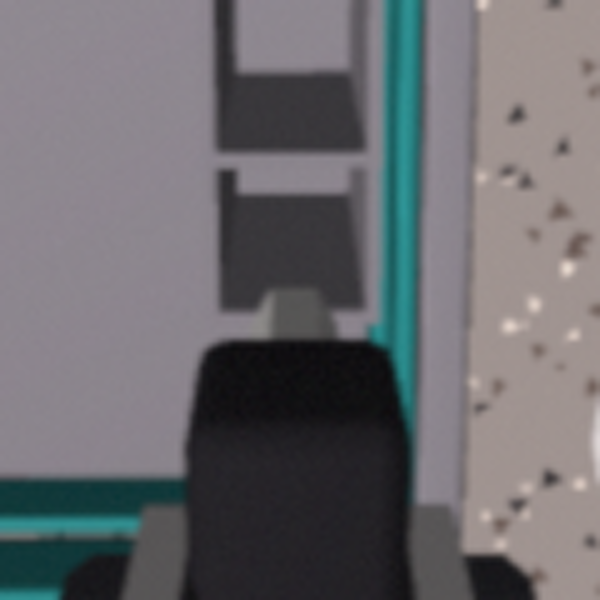

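Emit:
servo_tool(deltas=[-0.25,-0.1,1.5,0,0,0,0,0,2,0,0,0,0,0,1,0,0,0,0,0,0,0,0,0])

```text
clock: 29.85
position: [0.5041, 0.1936, 0.2254]
ee_rot: [0.0, 0.999, 0.052, 0.003]
contact_force: [0.8, 0.2, -2.2]
width: 0.0178
```

```bash
python3 - <<'E'
from h import *
y=np.radians(6.4);c,s=np.cos(y),np.sin(y)
snap('wrist','w33');a=load('w33');im=cv2.cvtColor(a['im'],cv2.COLOR_RGB2BGR)
cv2.imwrite('pics/z29.png',cv2.resize(im[155:275,220:340],None,fx=5,fy=5,interpolation=cv2.INTER_CUBIC))
goto([.503,.195,.125],[0,0,-1],[c,s,0])
E
```

```text
t 29.9 p [0.5045 0.1937 0.2261] | trans now-frame cm [-0.2  -0.16 10.11] | trans after-turn-frame cm [-0.13 -0.15 10.11] | turn deg [ 0.04 -0.36 -0.47]
```

View pics/z29.png

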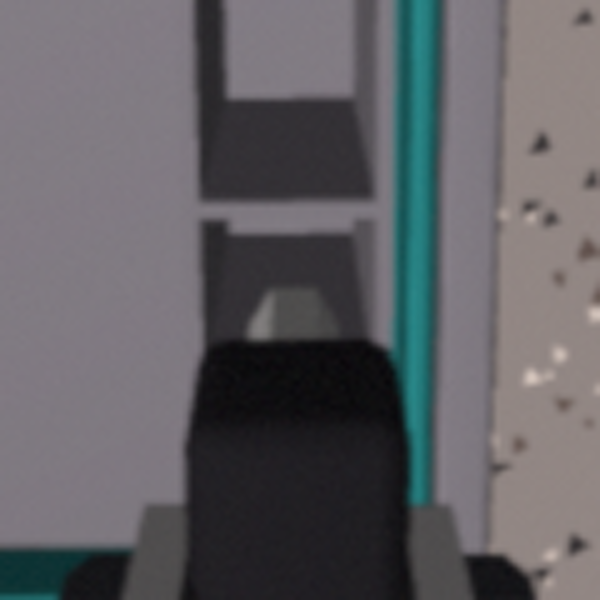

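Emit:
servo_tool(deltas=[-0.12,-0.13,0.8,0,0,-0.3,0,0,1.5,0,0,0,0,0,1.5,0,0,0])

```text
clock: 30.2
position: [0.5065, 0.1957, 0.1909]
ee_rot: [-0.001, 0.998, 0.055, 0.008]
contact_force: [0.4, 0.2, -1.7]
width: 0.0178
```

```bash
python3 - <<'E'
from h import *
y=np.radians(6.4);c,s=np.cos(y),np.sin(y)
goto([.503,.195,.125],[0,0,-1],[c,s,0]);print(st()[0]['contact_force'])
E
```

```text
t 30.2 p [0.5065 0.1957 0.1909] | trans now-frame cm [-0.46  0.03  6.58] | trans after-turn-frame cm [-0.35  0.03  6.59] | turn deg [-0.04 -0.9  -0.15]
[ 0.41912081  0.1529309  -1.68301208]
```

Emit:
servo_tool(deltas=[-0.35,0,0.5,0,-0.9,0,-0.1,0,1.5,0,0,0,-0.1,0,1.5,0,0,0,-0.1,0,1.2,0,-0.2,0,0,0,0,0,0,0])

```text
clock: 30.7
position: [0.5, 0.1954, 0.1429]
ee_rot: [-0.0, 0.998, 0.055, -0.002]
contact_force: [0.1, -0.4, -1.2]
width: 0.0177
```

```bash
python3 - <<'E'
from h import *
y=np.radians(6.4);c,s=np.cos(y),np.sin(y)
goto([.503,.195,.121],[0,0,-1],[c,s,0]);print(st()[0]['contact_force'])
E
```

```text
t 30.7 p [0.5    0.1954 0.1429] | trans now-frame cm [0.31 0.08 2.19] | trans after-turn-frame cm [0.3  0.08 2.19] | turn deg [-0.07  0.28 -0.1 ]
[ 0.12602157 -0.36366907 -1.22096883]
```

Emit:
servo_tool(deltas=[0.3,0.05,0.6,0,0.3,0,0,0,0.8,0,0,0,0,0,0.4,0,0,0,0,0,0.2,0,0,0])

```text
clock: 31.1
position: [0.5051, 0.1958, 0.1234]
ee_rot: [-0.001, 0.998, 0.055, 0.002]
contact_force: [0.8, -0.5, -1.2]
width: 0.018
```

```bash
python3 - <<'E'
from h import *
y=np.radians(6.4);c,s=np.cos(y),np.sin(y)
goto([.503,.195,.121],[0,0,-1],[c,s,0]);print(st()[0]['contact_force'])
E
```

```text
t 31.1 p [0.5051 0.1958 0.1234] | trans now-frame cm [-0.22  0.06  0.24] | trans after-turn-frame cm [-0.22  0.06  0.24] | turn deg [-0.1  -0.28 -0.1 ]
[ 0.77846017 -0.53818084 -1.18370637]
```

Emit:
servo_tool(deltas=[-0.2,0.05,0.2,0,-0.3,0,0,0,0.2,0,0,0])

```text
clock: 31.3
position: [0.5037, 0.1953, 0.1215]
ee_rot: [-0.001, 0.998, 0.055, 0.0]
contact_force: [-6.3, -2.6, 21.9]
width: 0.0179
```

```bash
python3 - <<'E'
from h import *
y=np.radians(6.4);c,s=np.cos(y),np.sin(y)
goto([.503,.195,.121],[0,0,-1],[c,s,0]);print(st()[0]['contact_force'])
E
```

```text
t 31.3 p [0.5037 0.1953 0.1215] | trans now-frame cm [-0.08  0.02  0.05] | trans after-turn-frame cm [-0.08  0.02  0.05] | turn deg [-0.12 -0.06 -0.09]
[-6.29330496 -2.60725416 21.93412787]
```

Emit:
servo_tool(deltas=[0,0,-0.05,0,0,0,0,0,0,0,0,0,0,0,0,0,0,0,0,0,0,0,0,0], jaw=6)

```text
clock: 31.7
position: [0.5046, 0.1954, 0.1235]
ee_rot: [-0.001, 0.998, 0.055, 0.002]
contact_force: [0.4, -0.3, 0.7]
width: 0.0599
```

```bash
python3 - <<'E'
from h import *
snap('wrist','w34');bar('w34');print(st()[0]['contact_force'],st()[1])
E
```

```text
comp 4 [ 252  223   56  118 5198] ctr [-1.1  0.6] [53.1 19.2] ang 0.0 z -20.6 n [ 0.006 -0.001 -1.   ]
comp 6 [ 193  261   28   78 1241] ctr [ -0.8 -30. ] [ 2.1 23.1] ang 90.0 z -29.0 n [ 0.023  1.    -0.009]
comp 7 [ 338  261   29   78 1245] ctr [-0.8 31.1] [23.6  2. ] ang 0.7 z -28.4 n [ 0.022 -1.    -0.007]
[ 0.152616    0.0409609  -0.16357706] [0.50454742 0.19542609 0.12348303]
```

Bar top is at z = 0.1235 + 0.0206 ≈ 0.144, as at the start, and level. I'll retreat straight up.

Emit:
servo_tool(deltas=[0,0,-1,0,0,0,0,0,-3,0,0,0,0,0,-4,0,0,0,0,0,-4,0,0,0,-4,0,-1,0,0,0,-4,0,0,0,0,0,-2,0,0,0,0,0,0,0,0,0,0,0])

```text
clock: 32.55
position: [0.4032, 0.1839, 0.2625]
ee_rot: [-0.002, 0.998, 0.055, 0.003]
contact_force: [0.7, -0.4, -0.1]
width: 0.0596
```

```bash
python3 - <<'E'
from h import *
snap('wrist','w35');snap('top','t35');snap('scene','s35');print(st()[1],st()[0]['contact_force'])
for t in('top0','t35'):
    P=cloud(load(t));m=(P[...,2]>.137)&(P[...,2]<.155)&(np.hypot(P[...,0]-.503,P[...,1]-.192)<.045);Q=P[m];r=cv2.minAreaRect((Q[:,:2]*1e3).astype(np.float32));print(t,len(Q),np.median(Q[:,2]),r)
a=load('s35');im=cv2.cvtColor(a['im'],cv2.COLOR_RGB2BGR)
w=cv2.cvtColor(load('w35')['im'],cv2.COLOR_RGB2BGR)
cv2.imwrite('pics/z30.png',np.hstack([cv2.resize(im[140:340,185:385],(400,400)),cv2.resize(w,(400,300))[:,:].copy() if False else cv2.copyMakeBorder(cv2.resize(w,(400,300)),0,100,0,0,0)]))
E
```

```text
[0.40666844 0.18429226 0.26181512] [0.3214728  0.10909505 0.05974797]
top0 237 0.14393312567436214 ((501.2415466308594, 190.51922607421875), (53.969261169433594, 20.920610427856445), 8.375051498413086)
t35 243 0.1441043685243272 ((504.06939697265625, 195.63465881347656), (54.05963134765625, 21.223739624023438), 5.632805824279785)
```

View pics/z30.png

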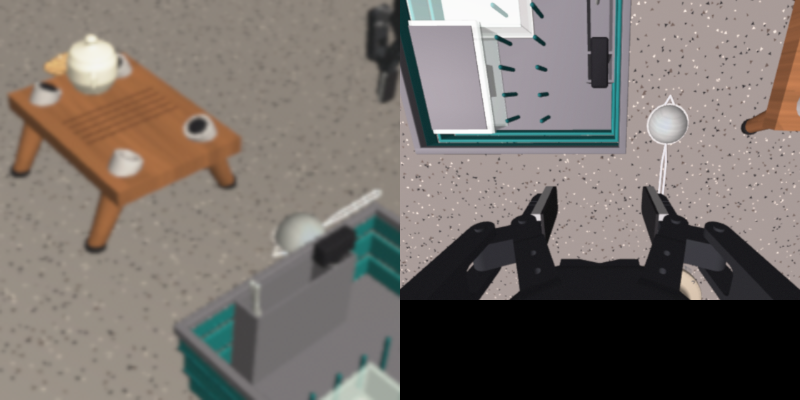

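View pics/t35.png

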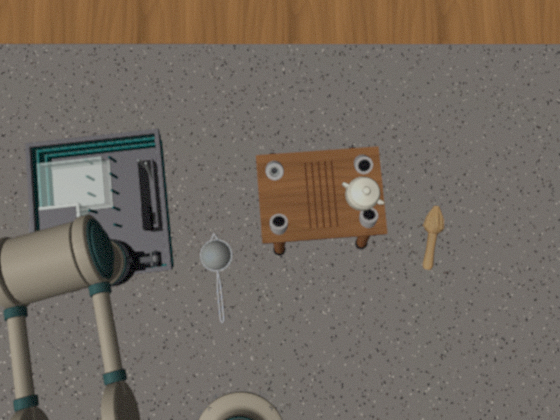

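```bash
python3 - <<'E'
from h import *
a,b=load('top0'),load('t35')
for n,(x0,x1,y0,y1) in dict(pot=(335,390,170,215),strainer=(195,240,230,330),reamer=(415,450,200,275)).items():
    d=cv2.absdiff(a['im'],b['im'])[y0:y1,x0:x1];print(n,d.mean().round(2),d.max())
print(manip.get_state()['contact_force']); print(manip.sign_off())
E
```

```text
pot 3.3 26
strainer 3.16 15
reamer 3.16 17
[0.3214728  0.10909505 0.05974797]
the job is handed in; nothing more can be done
None
```

The loose bolt is tightened to its stop and the key is hanging upright in its pocket again. I handed in at about 32.7 s of the 72 s allowed.

**What I did**
- I took the key from the pocket, pushed it fully home in the open socket (tip about 18 mm below the mouth) and turned the bolt clockwise with fresh holds.
- Camera measurements put the bolt's turn at about 259° (4.5 rad). If the stop is at 5.0, it started near 0.48 rad, inside the stated 0 to 0.6.
- I drew the key out and hung it back along the rack's x.

**Last checks**
- **Bolt:** it did not move under about 0.25–0.3 N m, against 0.12 N m to turn it. Its hex angle read 43.2° and then 43.5° after a second full insertion and tightening.
- **Key:** the bar top is at 0.144 m and level, as at the start. It now sits within about 1 mm of the pocket centre.
- **Pot, strainer and reamer:** the before and after top pictures differ only by image noise.
- **Robot:** it ended clear of everything with no contact force.

**Did not go cleanly**
- **Key slipped at the stop:** on the first tightening the key skipped about 60° round in the recess at roughly 0.3 N m.
- **Key looked over-twisted:** in pictures taken with the key under load, it appeared 20–27° ahead of the bolt's hex. That is more than the stated play, and I could not explain it.
- **Bolt dragged back a little:** one 9° back-turn seemed to pull the bolt back about 7°. I drove it back to the stop, then reinserted and tightened again, without turning back, as the last step before hanging the key up.

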